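# Put the square teapot away in the damp chest

### The job

Put the freshly carved square teapot away in the wooden damp chest. Lift the chest's lid by its front lip and push it up and over its balance point so that it stands open by itself, never letting it drop shut or flinging it back, and take your hand off it; then lift the square teapot off the banding wheel and, keeping it upright, lower it gently on to the middle of the plaster slab inside the chest. Leave the lid standing open and leave the round teapot, the mallet and the tool pot where they are.

Things in the scene. Friction and masses are not known exactly. Their poses are not given: they have to be found in the camera images.
- chest: Pale wooden damp chest with a hinged lid, fixed to the desk. Outside 168 mm (x) by 240 mm (y) by 130 mm high, walls 10 mm thick, inside 148 by 220 mm. Origin: centre of its underside. Its x axis runs from the front wall (outer face at x = -84 mm) to the hinge side (x = +84 mm); z up.
- chest_mouth (a point): Centre of the chest's mouth, level with its rim, 130 mm above the desk; axes as the chest's. Below it a white plaster slab fills the chest's floor; slabs differ in thickness, so its level top lies anywhere from 76 to 100 mm below this point (30 to 54 mm above the desk), to be found by touch or by eye.
- lid (a joint): Lid angle, rad: 0 shut, 1.92 leaning back on its stop. Flat board 196 mm from hinge to front edge, 244 wide, 16 thick, 0.4 to 0.75 kg, no handle or latch. Below its balance point (1.49) it falls shut, above it falls back to the stop and stays. Hinges damped (0.1 N m s/rad), friction 0.03 N m. 2 to 4 N up at the lip lifts it.
- lid_lip (a point): Middle of the lid's lower front edge; moves with the lid, 196 mm from the hinge axis. With the lid shut it is 130 mm above the desk and juts out 28 mm in front of the chest's front wall, over the whole width: a lip to lift the lid by from below. Its x axis points along the lid to the hinge, z out of the lid's upper face.
- lid_hinge (a point): Middle of the lid's hinge axis (fixed), on the chest's upper rear edge, 130 mm above the desk; the hinge axis is its y axis. The lid turns up about it so that the lip swings up and away to the +x side of the chest.
- pot_mid (a point): Square teapot of brown unfired clay on the banding wheel, 0.2 to 0.4 kg; point on its centre line, 36 mm above its underside. Body 60 by 60 mm with flat sides, from 2 to 52 mm up; fixed flat lid and square knob up to 72 mm. Spout along +x to 60 mm from the centre, ear handle along -x to 63 mm; its plain +y and -y sides, 60 mm apart, are free to grip.
- pot: The same square teapot; origin at the centre of its underside, z up, spout along +x.
- wheel: Banding wheel, fixed: cast-iron foot and a level grey disc 160 mm across whose top is 50 mm above the desk. Origin: centre of its underside. The square teapot stands on it.
- round_pot: Bystander: round teapot of the same brown clay, about 134 mm long and 75 mm high, on the desk beyond the middle. Origin: centre of its underside.
- mallet: Bystander: wooden mallet lying on the desk between chest and wheel, 225 mm long, head 48 mm thick and 76 mm wide. Origin: on the desk under the handle, 105 mm from the head's centre, which lies along +x.
- toolcup: Bystander: dark clay pot, 76 mm across and 100 mm high, with bamboo and wooden tools standing in it up to 225 mm. Origin: centre of its underside.
Not all that is in view belongs to the job. What is shaped like the pot but orange or purple is not meant.

How it is judged:
By the outcome, as a careful person would: the job done as asked, in the order asked, and still so for the second after the job is handed in, with the robot touching nothing.
It also fails if it takes over 69 s, if anything falls off the work surface, if the arm or the gripper's body presses on something with over 40 N, if the wrist force passes 120 N, or if a joint passes its speed limit or range.

### The arm

A 6-joint arm with a two-finger parallel gripper is mounted at the origin on the work surface. World frame = base frame: x ahead of the robot, y to its left, z up, the work surface at z = 0. Lengths are in m, angles in rad, forces in N, time in s.
With the tool pointing down it reaches from about 0.35 to 0.85 m from the base axis. Payload 8.1 kg.
Tool frame: the origin (TCP) lies at the centre of the arm's flange, where the gripper is bolted on; the fingertips stand 186 mm ahead of it and the grasp point (between the pads) lies 167 mm ahead of it (robot.nose_length is the distance from the TCP to the fingertips, in m); z points along the fingers, x is the direction in which the jaws open and shut, and the axes are right-handed (so a half turn about z gives the same grasp; the last joint's range is limited). The gripper opens to 93 mm and grips with 3 to 60 N. Pads are 15 mm wide; open, the fingers measure 128 mm over their backs; the gripper's body (75 mm by 188 mm) begins 65 mm behind the grasp point.
Start: joints at [1.238, 0.13, 1.488, -0, 1.523, -0.085], TCP at [0.147, 0.582, 0.405] pointing down, gripper open.
Joint ranges: [-2.96, 2.96], [-0.89, 2.26], [0.02, 2.5], [-1.34, 4.48], [0, 2.73], [-2.66, 2.66]. Speed limits (rad/s): [2.39, 2.39, 2.79, 3.14, 3.14, 3.14].

### API

Orientations are given as a rotation vector (axis times angle).
In Python, from plant import robot gives the robot as it stands.
- The arm moves only by the tool arm_command, never from a script. Its argument "motion" is a list of rows, each an object with "slide": the shift along the tool's x, y, z each as a share of 0.4 m, from -1 to 1, a list of three; "turn": the turn, a rotation vector about the tool's x, y, z each as a share of 0.5 rad, from -1 to 1, a list of three. A call has exactly 5 rows; each row shifts and turns the commanded pose from where the row before left it, along the tool's axes as they then stand; what a row does not reach is not made up. A row lasts 1/12 s, in which the tool goes at most 41.7 mm and 7.16 degrees, less where a joint would pass 70% of its speed; a pose out of reach is approached as far as the arm can. A call with a number of a shift or a turn outside -1 to 1 is refused whole. A call with a gripper value outside its range is refused whole. "gripper" is the opening in per cent of the stroke, from 0 (shut) to 100 (fully open), set as the call begins (left out, the last holds). The fingers move at their own pace and stop on an object; "grip_force" is the grip in N (left out, the last holds). Time passes only in rows, so rows that do not move let the fingers close, or fill a call up. It gives the time, the measured TCP pose, the force and the opening at its end, in the units of the state.
- robot.read_state(): the state, without advancing time (a new reading comes with each control period).
- robot.read_camera(name): name is "side" or "top"; returns a dict with "pixels" (480x640x3 uint8, blue, green, red), "intrinsics" (3x3 intrinsics, pixels), "D" ([k1, k2, p1, p2, k3] as OpenCV has them; the pictures are not rectified), "T" (4x4, takes a point from camera to world coordinates). Camera axes: x right, y down, z forward; pixel columns grow to the right and rows downward; lengths in m; the calibration is good to about 2 mm. A picture is of the moment at which its call begins. There is no depth.
- robot.close_job(): hands the job in, once; it reports no verdict.
The state is a dict: "t": time; "q": joint angles; "dq": joint speeds; "joint_torque": joint torques, N m; "tool_pos": TCP position; "orientation": TCP orientation; "force": force on the tool from outside, world axes, zero at the start; "wrist_torque": the same for the moment, N m; "opening": finger opening in m.
Only numpy, scipy, OpenCV 4.12 (cv2) and the standard library are available. Lean on these libraries where they do the work, as an engineer would, in place of code of your own. Each camera call takes 0.05 s, during which the arm holds its last target.

## Working session

There is one attempt and no reset: what is moved stays moved. The work goes in short steps, Python scripts to look and compute and a tool call to move; the robot and the scene stay as the last step left them, time stands still between calls to the robot, and variables do not carry over. Pictures are saved under pics/ and viewed, and the job is handed in when it is done.

Besides the shell and the picture viewer there is one more tool, called after "Call:" by a JSON object that holds its "op" and its "data". arm_command: Moves the arm, as the interface text tells. Shift numbers are shares of 0.4 m and turn numbers shares of 0.5 rad, none past 1 either way. Its arguments: {"type":"object","properties":{"motion":{"type":"array","items":{"type":"object","properties":{"slide":{"type":"array","items":{"type":"number"}},"turn":{"type":"array","items":{"type":"number"}}}}},"gripper":{"type":"number"},"grip_force":{"type":"number"}},"required":["motion"]}

```bash
ls; mkdir -p pics; python3 - <<'E'
from plant import robot
import cv2,numpy as np
print(robot.read_state())
for n in("side","top"):
    c=robot.read_camera(n); cv2.imwrite(f"pics/{n}0.png",c["pixels"]); print(n,c["intrinsics"],c["D"],c["T"])
E
```

```text
pics
{'t': 0.0, 'q': array([ 1.23758883e+00,  1.31128804e-01,  1.48927836e+00, -3.42257842e-05,
        1.52299939e+00, -8.54242924e-02]), 'dq': array([-5.48460327e-04, -4.80854272e-04,  2.32580703e-03, -1.06528471e-05,
       -2.52855733e-04, -7.58116105e-06]), 'joint_torque': array([-2.38148668e-04, -5.59848297e+01, -4.91762280e+01,  7.68213510e-02,
        3.56228475e-02, -1.07595902e-04]), 'tool_pos': array([0.14707567, 0.5814545 , 0.40370698]), 'orientation': array([ 2.47812448e+00,  1.92927716e+00, -2.35938593e-03]), 'force': array([-0.36145225, -0.00427681,  0.28063101]), 'wrist_torque': array([-0.04152718,  0.02159209, -0.0006091 ]), 'opening': 0.09303963061964801}
side [[574.1953671    0.         310.41229107]
 [  0.         574.1953671  238.045492  ]
 [  0.           0.           1.        ]] [-0.02584222  0.          0.          0.          0.        ] [[ 0.77369316 -0.47334359  0.42112319 -0.13843686]
 [-0.63322662 -0.55615818  0.53824913 -0.87117273]
 [-0.02056567 -0.68310609 -0.73002954  1.24333325]
 [ 0.          0.          0.          1.        ]]
top [[454.50550538   0.         314.75328591]
 [  0.         454.50550538 240.55653436]
 [  0.           0.           1.        ]] [0.01265008 0.         0.         0.         0.        ] [[-0.00829587 -0.99679771  0.079533    0.42135821]
 [-0.99970032  0.0100993   0.02229977 -0.05905036]
 [-0.02303159 -0.07932417 -0.99658277  1.06021464]
 [ 0.          0.          0.          1.        ]]
```

View pics/side0.png

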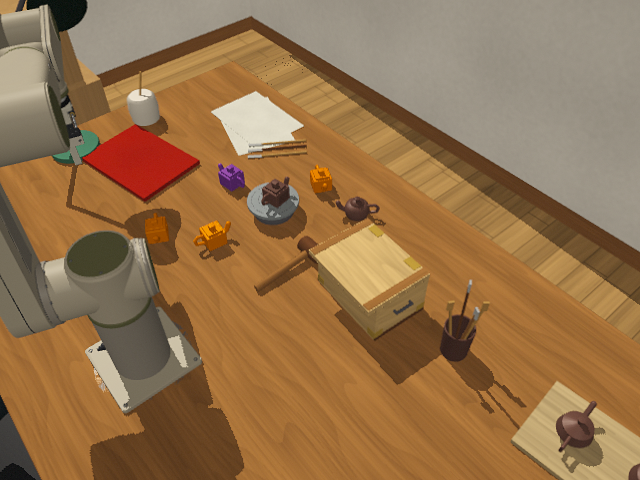

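View pics/top0.png

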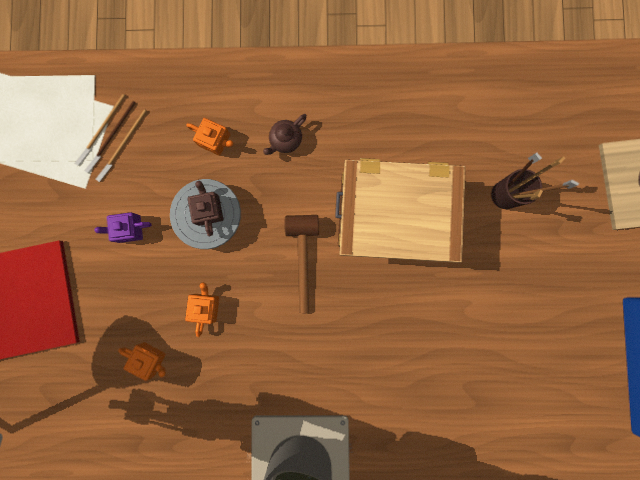

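```bash
cat > h.py <<'E'
import cv2,numpy as np
from plant import robot
from scipy.spatial.transform import Rotation as R
def ray(c,uv):
    K=np.array(c["intrinsics"]);D=np.array(c["D"]);T=np.array(c["T"])
    p=cv2.undistortPoints(np.array([[uv]],float),K,D)[0,0]
    return T[:3,3],T[:3,:3]@np.array([p[0],p[1],1])
def plane(c,uv,z):
    o,d=ray(c,uv);return o+d*(z-o[2])/d[2]
def proj(c,P):
    T=np.linalg.inv(np.array(c["T"]));rv=cv2.Rodrigues(T[:3,:3])[0]
    return cv2.projectPoints(np.array(P,float).reshape(-1,1,3),rv,T[:3,3],np.array(c["intrinsics"]),np.array(c["D"]))[0][:,0]
def tri(c1,u1,c2,u2):
    o1,d1=ray(c1,u1);o2,d2=ray(c2,u2)
    s=np.linalg.lstsq(np.c_[d1,-d2],o2-o1,rcond=None)[0]
    a,b=o1+s[0]*d1,o2+s[1]*d2
    return (a+b)/2,np.linalg.norm(a-b)
E
python3 - <<'E'
from h import *
c=robot.read_camera("top");s=robot.read_camera("side")
I=c["pixels"];J=s["pixels"]
a=cv2.resize(I[170:260,160:260],None,fx=4,fy=4,interpolation=cv2.INTER_CUBIC)
b=cv2.resize(J[160:235,235:320],None,fx=4,fy=4,interpolation=cv2.INTER_CUBIC)
k=cv2.resize(I[145:285,320:490],None,fx=2,fy=2,interpolation=cv2.INTER_CUBIC)
W=np.zeros((660,760,3),np.uint8)
W[:360,:400]=a;W[:300,410:750]=b;W[370:650,:340]=k;
m=cv2.resize(J[210:340,300:440],None,fx=2,fy=2);W[370:630,400:680]=m
W=W[:650];W=cv2.resize(W,None,fx=.9,fy=.9)
cv2.imwrite("pics/crop1.png",W)
# lid contour: light pixels
h=cv2.cvtColor(I,cv2.COLOR_BGR2HSV);sub=h[140:290,320:490]
print(sub[70,80],sub[70,27],sub[70,10],sub[70,138],sub[125,80])
E
```

```text
[ 17 123 221] [ 13 162 156] [ 13 160 166] [ 13 159 146] [ 14 164 138]
```

View pics/crop1.png

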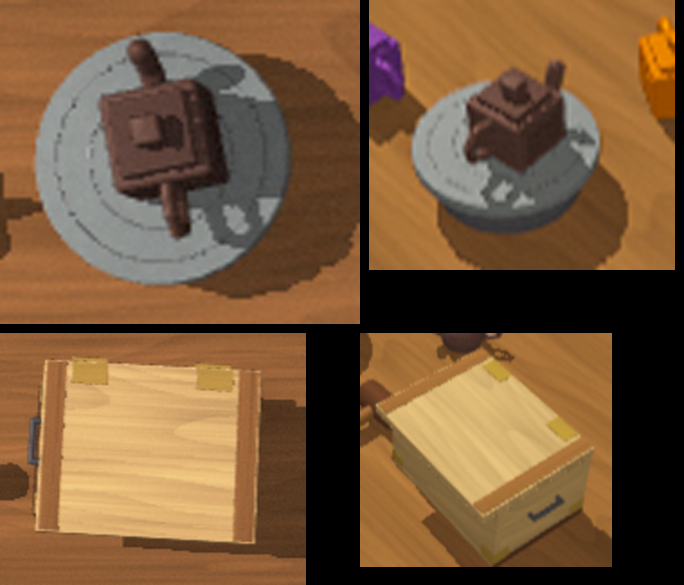

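```bash
python3 - <<'E'
from h import *
c=robot.read_camera("top");s=robot.read_camera("side")
I=c["pixels"]
for z in(.146,):
  P=[plane(c,u,z) for u in[(345.6,160),(465,166.1),(462.2,261.7),(340,254.4)]]
  print(np.round(P,4)); print([round(np.linalg.norm(P[i]-P[(i+1)%4]),4) for i in range(4)])
  ax=(P[0]+P[1]-P[2]-P[3])/2; print("yaw x",np.arctan2(ax[1],ax[0]), "yaw y edges",[np.arctan2(*( (P[i]-P[j])[[1,0]]))-np.pi/2 for i,j in((0,1),(3,2))], "ctr",np.mean(P,0))
  print("side reproj",proj(s,P))
# pot: brown dark mask near wheel
h=cv2.cvtColor(I,cv2.COLOR_BGR2HSV)
m=((h[...,2]<130)&((h[...,0]<12)|(h[...,0]>170))&(h[...,1]>50)).astype(np.uint8)
w=np.zeros_like(m);w[170:250,165:245]=m[170:250,165:245]
n,l,st,ce=cv2.connectedComponentsWithStats(w);i=1+np.argmax(st[1:,4]);print(st[i],ce[i])
# disc
g=((h[...,1]<70)&(h[...,2]>60)).astype(np.uint8);g2=np.zeros_like(g);g2[170:260,160:250]=g[170:260,160:250]
cn=max(cv2.findContours(g2,0,2)[0],key=cv2.contourArea);e=cv2.minEnclosingCircle(cn);print("disc",e,plane(c,e[0],.05))
x=cv2.resize(I[175:245,165:245],None,fx=8,fy=8,interpolation=cv2.INTER_CUBIC);cv2.imwrite("pics/potbig.png",x)
y=cv2.resize(s["pixels"][165:230,240:310],None,fx=8,fy=8,interpolation=cv2.INTER_CUBIC);cv2.imwrite("pics/potside.png",y)
E
```

```text
[[ 0.6588 -0.103   0.146 ]
 [ 0.6425 -0.3443  0.146 ]
 [ 0.4491 -0.3322  0.146 ]
 [ 0.4659 -0.0891  0.146 ]]
[np.float64(0.2418), np.float64(0.1939), np.float64(0.2437), np.float64(0.1934)]
yaw x -0.0670131038694689 yaw y edges [np.float64(-0.06717886422963293), np.float64(-0.0690788420848083)] ctr [ 0.55406381 -0.21715938  0.146     ]
side reproj [[367.04063335 217.68543331]
 [429.35264243 273.2987    ]
 [368.63641299 311.67214435]
 [308.43614158 249.17181159]]
[ 188  181   35   55 1056] [204.65340909 207.91761364]
disc ((205.0, 214.0), 35.51066207885742) [0.56446433 0.21022726 0.05      ]
```

View pics/potbig.png

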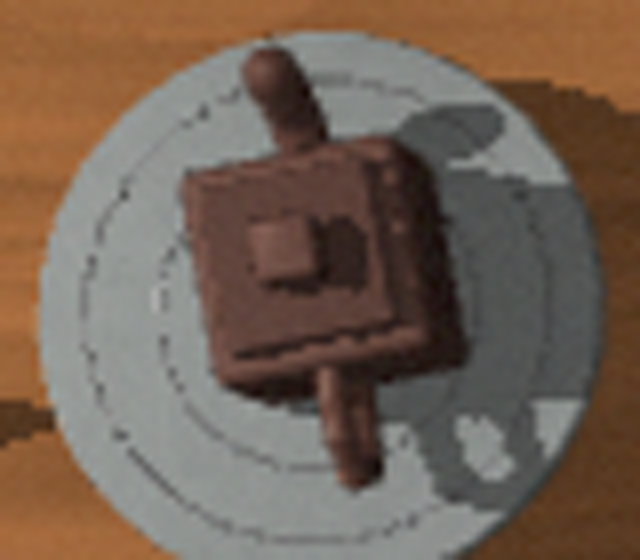

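View pics/potside.png

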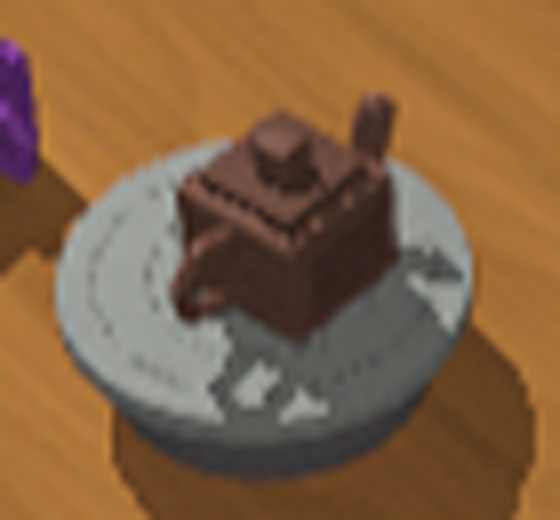

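```bash
python3 - <<'E'
from h import *
c=robot.read_camera("top");s=robot.read_camera("side")
# knob top centre in both
P,e=tri(c,(165+281/8,175+248/8),s,(240+277/8,165+138/8));print("knob",P,e, plane(c,(165+281/8,175+248/8),.122))
q=[(185,175),(365,150),(395,325),(230,360)]
L=[plane(c,(165+u/8,175+v/8),.106) for u,v in q];print(np.round(L,4),np.mean(L,0))
print([round(np.linalg.norm(L[i]-L[(i+1)%4]),4) for i in range(4)])
for a,b in((3,0),(2,1)): d=L[b]-L[a];print("yaw",np.arctan2(d[1],d[0]))
for a,b in((1,0),(2,3)): d=L[b]-L[a];print("yaw",np.arctan2(-d[0],d[1]))
sp=plane(c,(165+268/8,175+70/8),.11);ha=plane(c,(165+358/8,175+475/8),.085);d=sp-ha;print(sp,ha,"yaw",np.arctan2(d[1],d[0]),np.linalg.norm(d))
x=cv2.resize(s["pixels"][205:345,295:440],None,fx=5,fy=5,interpolation=cv2.INTER_CUBIC)
x=cv2.resize(x,None,fx=.82,fy=.82);print(x.shape)
cv2.imwrite("pics/chestside.png",x)
E
```

```text
knob [0.57233552 0.20201678 0.11865287] 0.0013103755711593563 [0.57126687 0.20146771 0.122     ]
[[0.5938 0.2319 0.106 ]
 [0.5999 0.1837 0.106 ]
 [0.5528 0.1752 0.106 ]
 [0.5439 0.2192 0.106 ]] [0.5726231  0.20249615 0.106     ]
[np.float64(0.0486), np.float64(0.0479), np.float64(0.0448), np.float64(0.0514)]
yaw 0.24918646839265043
yaw 0.17747087224896035
yaw 0.12749766132788684
yaw 0.19952350738942976
[0.62104268 0.20881012 0.11      ] [0.51491789 0.1900892  0.085     ] yaw 0.1746083621999235 0.11062523624796597
(574, 594, 3)
```

View pics/chestside.png

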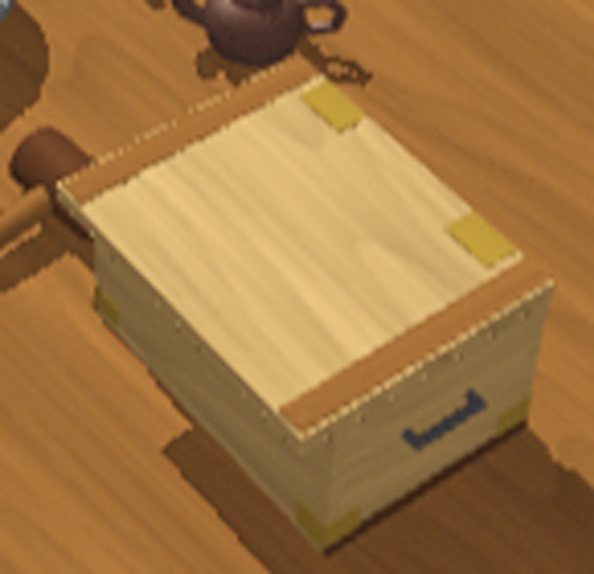

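```bash
cat >> h.py <<'E'
YAW=-.067; AX=np.array([np.cos(YAW),np.sin(YAW),0]); AY=np.array([-np.sin(YAW),np.cos(YAW),0]); Z=np.array([0,0,1.])
LIP=np.array([.4575,-.2106,.130]); HINGE=LIP+.196*AX; CH=LIP+.112*AX
def Rtool(pitch,yaw):  # pitch: 0 = down, + = tilts forward (towards yaw direction); jaws along yaw+90deg
    ax=np.array([np.cos(yaw),np.sin(yaw),0]);ay=np.array([-np.sin(yaw),np.cos(yaw),0])
    z=np.sin(pitch)*ax-np.cos(pitch)*Z
    return np.c_[ay,np.cross(z,ay),z]
def cur():
    s=robot.read_state();return np.array(s["tool_pos"]),R.from_rotvec(s["orientation"]).as_matrix()
def plan(wps,step=.038,ang=.115,start=None):
    p,r=start or cur();out=[]
    for P,Q,*o in wps:
        st=o[0] if o else step
        n=max(int(np.ceil(np.linalg.norm(P-p)/st-1e-6)),int(np.ceil(np.linalg.norm(R.from_matrix(r.T@Q).as_rotvec())/ang-1e-6)),1)
        for k in range(n):
            f=1/(n-k)
            d=np.round(r.T@((P-p)*f)/.4,3);w=np.round(R.from_matrix(r.T@Q).as_rotvec()*f/.5,3)
            out.append((d+0,w+0)); p=p+r@(d*.4);r=r@R.from_rotvec(w*.5).as_matrix()
    for i,(d,w) in enumerate(out):
        if i%5==0:print(f"-- call {i//5}")
        print(d.tolist(),w.tolist())
    print("end",p.round(4));return p,r
def tcp_from_U(U,pitch,yaw=YAW):
    Q=Rtool(pitch,yaw);ax=np.array([np.cos(yaw),np.sin(yaw),0])
    n=np.cos(pitch)*ax+np.sin(pitch)*Z  # finger's upper/front face normal
    return U-.0075*n-.186*Q[:,2],Q
E
python3 - <<'E'
from h import *
Q0=Rtool(0,YAW)
pre=tcp_from_U(LIP-.07*AX-.03*Z,.785)
print(pre[0])
half=Rtool(.3,YAW)
plan([(np.array([.40,.38,.41]),Q0),(np.array([.42,.0,.41]),Q0),pre])
E
```

```text
[ 0.25118904 -0.19675644  0.22627303]
-- call 0
[-0.037, 0.082, -0.001] [0.0, 0.0, -0.04]
[-0.039, 0.081, -0.002] [0.0, 0.0, -0.04]
[-0.04, 0.08, -0.001] [0.0, 0.0, -0.04]
[-0.042, 0.079, -0.002] [0.0, 0.0, -0.04]
[-0.044, 0.079, -0.001] [0.0, 0.0, -0.04]
-- call 1
[-0.045, 0.078, -0.002] [0.0, 0.0, -0.04]
[-0.046, 0.077, -0.001] [0.0, 0.0, -0.041]
[-0.048, 0.076, -0.002] [0.0, 0.0, -0.04]
[-0.05, 0.074, -0.001] [0.0, 0.0, -0.041]
[-0.086, 0.01, 0.0] [0.0, 0.0, 0.0]
-- call 2
[-0.086, 0.01, 0.0] [0.0, 0.0, 0.0]
[-0.086, 0.01, 0.0] [0.0, 0.0, 0.0]
[-0.086, 0.01, 0.0] [0.0, 0.0, 0.0]
[-0.086, 0.011, 0.0] [0.0, 0.0, 0.0]
[-0.086, 0.01, 0.0] [0.0, 0.0, 0.0]
-- call 3
[-0.086, 0.011, 0.0] [0.0, 0.0, 0.0]
[-0.086, 0.01, 0.0] [0.0, 0.0, 0.0]
[-0.086, 0.011, 0.0] [0.0, 0.0, 0.0]
[-0.085, 0.01, 0.0] [0.0, 0.0, 0.0]
[-0.086, 0.011, 0.0] [0.0, 0.0, 0.0]
-- call 4
[-0.058, -0.043, 0.051] [-0.174, 0.0, 0.0]
[-0.058, -0.047, 0.047] [-0.175, 0.0, 0.0]
[-0.057, -0.051, 0.043] [-0.174, 0.0, 0.0]
[-0.058, -0.055, 0.038] [-0.175, 0.0, 0.0]
[-0.057, -0.058, 0.033] [-0.174, 0.0, 0.0]
-- call 5
[-0.058, -0.061, 0.028] [-0.175, 0.0, 0.0]
[-0.057, -0.063, 0.023] [-0.174, 0.0, 0.0]
[-0.058, -0.065, 0.017] [-0.175, 0.0, 0.0]
[-0.057, -0.066, 0.011] [-0.174, 0.0, 0.001]
end [ 0.2511 -0.1966  0.2262]
```

Call:
{"op": "arm_command", "data": {"motion": [{"slide":[-0.037,0.082,-0.001],"turn":[0,0,-0.04]},{"slide":[-0.039,0.081,-0.002],"turn":[0,0,-0.04]},{"slide":[-0.04,0.08,-0.001],"turn":[0,0,-0.04]},{"slide":[-0.042,0.079,-0.002],"turn":[0,0,-0.04]},{"slide":[-0.044,0.079,-0.001],"turn":[0,0,-0.04]}]}}

```text
t: 0.82
tool_pos: [0.2884, 0.4683, 0.4077]
orientation: [-2.378, -2.053, -0.001]
force: [1.3, -0.2, 0.1]
opening: 0.0927
```

Call:
{"op": "arm_command", "data": {"motion": [{"slide":[-0.045,0.078,-0.002],"turn":[0,0,-0.04]},{"slide":[-0.046,0.077,-0.001],"turn":[0,0,-0.04]},{"slide":[-0.048,0.076,-0.002],"turn":[0,0,-0.04]},{"slide":[-0.05,0.074,-0.001],"turn":[0,0,-0.04]},{"slide":[-0.086,0.01,0],"turn":[0,0,0]}]}}

```text
t: 1.23
tool_pos: [0.4046, 0.3445, 0.4092]
orientation: [2.295, 2.144, 0.0]
force: [0.1, -0.1, 0.1]
opening: 0.0928
```

Call:
{"op": "arm_command", "data": {"motion": [{"slide":[-0.086,0.01,0],"turn":[0,0,0]},{"slide":[-0.086,0.01,0],"turn":[0,0,0]},{"slide":[-0.086,0.01,0],"turn":[0,0,0]},{"slide":[-0.086,0.01,0],"turn":[0,0,0]},{"slide":[-0.086,0.01,0],"turn":[0,0,0]}]}}

```text
t: 1.65
tool_pos: [0.4095, 0.171, 0.4101]
orientation: [2.295, 2.145, 0.001]
force: [0.9, 0.3, 0.7]
opening: 0.093
```

Call:
{"op": "arm_command", "data": {"motion": [{"slide":[-0.086,0.01,0],"turn":[0,0,0]},{"slide":[-0.086,0.01,0],"turn":[0,0,0]},{"slide":[-0.086,0.01,0],"turn":[0,0,0]},{"slide":[-0.086,0.01,0],"turn":[0,0,0]},{"slide":[-0.086,0.01,0],"turn":[0,0,0]}]}}

```text
t: 2.07
tool_pos: [0.4177, -0.0021, 0.4103]
orientation: [2.295, 2.145, 0.001]
force: [0.4, -0.6, -0.3]
opening: 0.093
```

```bash
python3 - <<'E'
from h import *
s=robot.read_state();print(s["t"],s["q"],s["tool_pos"],s["force"])
pre=tcp_from_U(LIP-.04*AX-.036*Z,.6)
print(pre[0])
up=tcp_from_U(LIP-.04*AX+.06*Z,.6)
plan([up,pre])
E
```

```text
2.0667 [-1.27909121e-01 -3.87364383e-01  1.95204070e+00  3.23912704e-05
  1.57585034e+00 -1.63106472e+00] [ 0.41768871 -0.00209152  0.41028365] [ 0.35221346 -0.55632592 -0.32608271]
[ 0.30662575 -0.20047627  0.24327761]
-- call 0
[-0.073, -0.035, 0.025] [-0.171, 0.0, 0.0]
[-0.073, -0.037, 0.022] [-0.171, 0.0, 0.0]
[-0.074, -0.039, 0.019] [-0.171, 0.0, 0.0]
[-0.073, -0.04, 0.016] [-0.171, 0.0, 0.0]
[-0.074, -0.041, 0.012] [-0.171, 0.0, 0.0]
-- call 1
[-0.073, -0.042, 0.009] [-0.171, 0.0, -0.001]
[-0.074, -0.043, 0.005] [-0.172, 0.001, 0.0]
[0.0, -0.045, 0.066] [0.0, 0.0, 0.0]
[0.0, -0.045, 0.066] [0.0, 0.0, 0.0]
[0.0, -0.045, 0.066] [0.0, 0.0, 0.0]
end [ 0.3067 -0.2006  0.2435]
```

Call:
{"op": "arm_command", "data": {"motion": [{"slide":[-0.073,-0.035,0.025],"turn":[-0.171,0,0]},{"slide":[-0.073,-0.037,0.022],"turn":[-0.171,0,0]},{"slide":[-0.074,-0.039,0.019],"turn":[-0.171,0,0]},{"slide":[-0.073,-0.04,0.016],"turn":[-0.171,0,0]},{"slide":[-0.074,-0.041,0.012],"turn":[-0.171,0,0]}]}}

```text
t: 2.48
tool_pos: [0.3378, -0.1431, 0.3593]
orientation: [2.04, 1.909, 0.416]
force: [-0.4, 0.3, -0.2]
opening: 0.093
```

Call:
{"op": "arm_command", "data": {"motion": [{"slide":[-0.073,-0.042,0.009],"turn":[-0.171,0,0]},{"slide":[-0.074,-0.043,0.005],"turn":[-0.172,0,0]},{"slide":[0,0,0],"turn":[0,0,0]},{"slide":[0,0,0],"turn":[0,0,0]},{"slide":[0,0,0],"turn":[0,0,0]}]}}

```text
t: 2.9
tool_pos: [0.3081, -0.1967, 0.3402]
orientation: [1.943, 1.812, 0.552]
force: [0.7, 0.6, 0.6]
opening: 0.0931
```

```bash
python3 - <<'E'
from h import *
s=robot.read_state();print(s["t"],s["q"],s["tool_pos"],s["force"])
up=tcp_from_U(LIP-.04*AX+.06*Z,.6)
p,r=cur();print(up[0]-p,R.from_matrix(r.T@up[1]).as_rotvec())
c=robot.read_camera("side");cv2.imwrite("pics/s1.png",c["pixels"])
E
```

```text
2.9 [-0.9401546  -0.86867248  2.43169474  0.47290714  1.21186219 -2.52652638] [ 0.30805224 -0.19671239  0.34021241] [0.73923019 0.55995084 0.60832545]
[-0.00142648 -0.00376388 -0.0009348 ] [-0.00967143  0.00021941 -0.00292586]
```

View pics/s1.png

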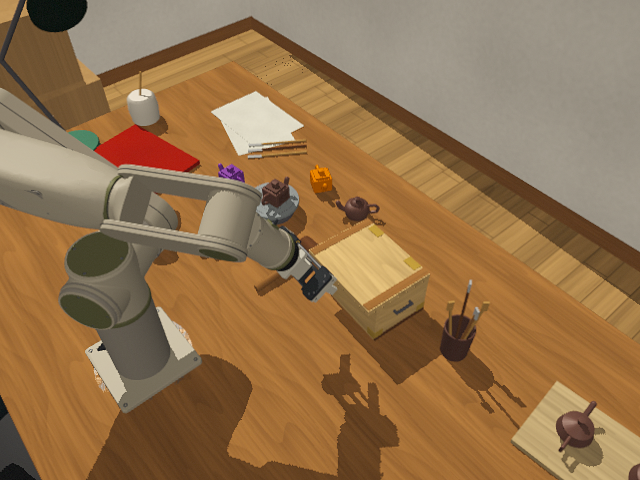

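```bash
cat > kin.py <<'E'
import numpy as np
from scipy.spatial.transform import Rotation as R
from scipy.optimize import least_squares
def rot(q,s4=1,s6=1,o6=0): return (R.from_euler('z',q[0])*R.from_euler('y',q[1]+q[2])*R.from_euler('z',s4*q[3])*R.from_euler('y',q[4])*R.from_euler('z',s6*q[5]+o6))
S=[([1.23758883,.131128804,1.48927836,-3.4e-5,1.52299939,-.0854242924],[.14707567,.5814545,.40370698],[2.47812448,1.92927716,-.00235938593]),
([-.127909121,-.387364383,1.9520407,3.2e-5,1.57585034,-1.63106472],[.41768871,-.00209152,.41028365],[2.295,2.145,.001]),
([-.9401546,-.86867248,2.43169474,.47290714,1.21186219,-2.52652638],[.30805224,-.19671239,.34021241],[1.943,1.812,.552])]
def wrist(q,P):
    a,L2,L3,e,off,h,d=P;q23=q[1]+q[2]
    v=[a+L2*np.sin(q[1])+L3*np.sin(q23)+e*np.cos(q23),off,h+L2*np.cos(q[1])+L3*np.cos(q23)-e*np.sin(q23)]
    return R.from_euler('z',q[0]).apply(v)
LO=np.array([-2.96,-.89,.02,-1.34,0,-2.66]);HI=np.array([2.96,2.26,2.5,4.48,2.73,2.66])
def fk(q,P,o6=0): r=rot(q,o6=o6); return wrist(q,P)+P[6]*r.apply([0,0,1]),r
def ik(p,M,q0,P,o6):
    f=lambda q:(lambda a:np.r_[(a[0]-p)*10,(R.from_matrix(M).inv()*a[1]).as_rotvec()])(fk(q,P,o6))
    return least_squares(f,q0)
E
python3 - <<'E'
from kin import *
for q,p,o in S:
    for s4 in(1,-1):
        A=rot(q,s4).as_matrix();B=R.from_rotvec(o).as_matrix()
        print(s4,"z",A[:,2].round(3),B[:,2].round(3),"dz6",(rot(q,s4).inv()*R.from_rotvec(o)).as_rotvec().round(3))
def f(P): return np.concatenate([wrist(q,P)+P[6]*R.from_rotvec(o).apply([0,0,1])-p for q,p,o in S]+[1e-3*(P-[0,.35,.4,0,.05,.25,.1])])
s=least_squares(f,[0,.35,.4,0,.05,.25,.1]);print(s.x.round(4),s.fun[:9].round(4))
E
```

```text
1 z [-0.001 -0.002 -1.   ] [-0.001 -0.002 -1.   ] dz6 [ 0.    -0.     3.142]
-1 z [-0.001 -0.002 -1.   ] [-0.001 -0.002 -1.   ] dz6 [ 0.    -0.     3.142]
1 z [ 0.001 -0.    -1.   ] [ 0.001  0.    -1.   ] dz6 [-1.000e-03  1.000e-03  3.141e+00]
-1 z [ 0.001 -0.    -1.   ] [ 0.001  0.    -1.   ] dz6 [-1.000e-03  1.000e-03  3.141e+00]
1 z [ 0.555 -0.037 -0.831] [ 0.555 -0.038 -0.831] dz6 [ 1.000e-03 -0.000e+00  3.141e+00]
-1 z [-0.133 -0.54  -0.831] [ 0.555 -0.038 -0.831] dz6 [ 0.702  0.995 -2.544]
[-0.0009  0.3694  0.5544  0.0655  0.0512  0.3219  0.1915] [ 0. -0.  0. -0.  0.  0.  0. -0. -0.]
```

```bash
cat >> kin.py <<'E'
def f_(P): return np.concatenate([wrist(q,P)+P[6]*R.from_rotvec(o).apply([0,0,1])-p for q,p,o in S]+[1e-3*(P-[0,.35,.4,0,.05,.25,.1])])
PP=least_squares(f_,[0,.35,.4,0,.05,.25,.1]).x
E
cat > t.py <<'E'
from kin import *; from h import *
q0=np.array(robot.read_state()["q"])
def lidU(th,offy,d):  # point on lid underside, d back from lip edge... 
    return HINGE+offy*AY+(.196-d)*(-np.cos(th)*AX+np.sin(th)*Z)
for offy,yaw,pitch in((0,-.067,.6),(0,-.4,.6),(-.05,-.3,.55),(-.07,-.3,.55),(-.07,-.4,.6),(-.07,-.5,.5),(-.08,-.5,.45)):
    print(offy,yaw,pitch)
    ins=.012
    for nm,U in(("up",LIP+offy*AY-.03*AX+.06*Z),("pre",LIP+offy*AY-.03*AX-.036*Z),("hook",LIP+offy*AY+ins*AX-ins/np.tan(pitch)*Z),("end",lidU(1.6,offy,.02))):
        p,M=tcp_from_U(U,pitch,yaw);s=ik(p,M,q0,PP,np.pi);bad=(s.x<LO+.02)|(s.x>HI-.02)
        print(nm,p.round(3),s.x.round(2),"err%.4f"%s.cost,"BAD" if bad.any() else "")
E
python3 t.py
```

```text
0 -0.067 0.6
up [ 0.317 -0.201  0.339] [-0.93 -0.83  2.41  0.48  1.18 -2.53] err0.0000 
pre [ 0.317 -0.201  0.243] [-0.93 -0.7   2.53  0.54  0.97 -2.67] err0.0000 BAD
hook [ 0.359 -0.204  0.262] [-0.83 -0.58  2.42  0.52  0.91 -2.57] err0.0000 
end [ 0.547 -0.217  0.455] [-0.55 -0.19  1.77  0.31  1.04 -2.14] err0.0000 
0 -0.4 0.6
up [ 0.325 -0.165  0.339] [-0.7  -0.97  2.48  0.19  1.06 -1.92] err0.0000 BAD
pre [ 0.325 -0.165  0.243] [-0.7  -0.87  2.61  0.23  0.83 -1.98] err0.0000 BAD
hook [ 0.367 -0.168  0.262] [-0.61 -0.68  2.48  0.17  0.76 -1.88] err0.0000 BAD
end [ 0.556 -0.181  0.455] [-0.4  -0.22  1.79  0.    0.96 -1.57] err0.0000 
-0.05 -0.3 0.55
up [ 0.325 -0.228  0.345] [-0.88 -0.75  2.36  0.33  1.09 -2.24] err0.0000 
pre [ 0.325 -0.228  0.249] [-0.88 -0.63  2.47  0.39  0.87 -2.34] err0.0000 
hook [ 0.367 -0.231  0.265] [-0.79 -0.51  2.36  0.34  0.82 -2.23] err0.0000 
end [ 0.556 -0.243  0.461] [-0.54 -0.13  1.7   0.14  1.04 -1.85] err0.0000 
-0.07 -0.3 0.55
up [ 0.324 -0.248  0.345] [-0.93 -0.7   2.33  0.35  1.08 -2.3 ] err0.0000 
pre [ 0.324 -0.248  0.249] [-0.93 -0.57  2.43
[... 443 characters left out ...]
0.251  0.455] [-0.54 -0.16  1.74  0.09  0.96 -1.74] err0.0000 
-0.07 -0.5 0.5
up [ 0.339 -0.233  0.35 ] [-0.79 -0.69  2.3   0.16  1.05 -1.91] err0.0000 
pre [ 0.339 -0.233  0.254] [-0.79 -0.57  2.41  0.19  0.83 -1.96] err0.0000 
hook [ 0.381 -0.235  0.268] [-0.71 -0.45  2.31  0.14  0.8  -1.86] err0.0000 
end [ 0.569 -0.248  0.466] [-0.49 -0.07  1.63 -0.    1.09 -1.56] err0.0000 
-0.08 -0.5 0.45
up [ 0.345 -0.246  0.354] [-0.8  -0.61  2.24  0.15  1.08 -1.91] err0.0000 
pre [ 0.345 -0.246  0.258] [-0.8  -0.5   2.35  0.17  0.87 -1.95] err0.0000 
hook [ 0.387 -0.249  0.269] [-0.72 -0.38  2.24  0.13  0.84 -1.86] err0.0000 
end [ 0.576 -0.262  0.47 ] [-0.51 -0.02  1.56  0.    1.15 -1.58] err0.0000
```

```bash
cat > l.py <<'E'
from h import *
OY,YW,PT=-.07,-.3,.55
INS=.014
OFF=INS*AX-INS/np.tan(PT)*Z
def lidpt(th,r): return HINGE+OY*AY+r*(-np.cos(th)*AX+np.sin(th)*Z)
def Ulid(th):
    return lidpt(th,.196)+OFF if th<np.pi/2-PT else lidpt(th,.196-INS/np.sin(PT))
E
python3 - <<'E'
from l import *
e=OY*AY
plan([tcp_from_U(LIP+e-.03*AX+.06*Z,PT,YW),tcp_from_U(LIP+e-.03*AX-.035*Z,PT,YW),tcp_from_U(LIP+e+OFF-.010*Z,PT,YW,)])
E
```

```text
-- call 0
[-0.042, 0.015, 0.006] [0.027, -0.085, 0.131]
[-0.041, 0.018, 0.007] [0.027, -0.085, 0.131]
[-0.04, 0.02, 0.009] [0.026, -0.084, 0.13]
[0.0, -0.041, 0.067] [0.0, 0.0, 0.0]
[0.0, -0.042, 0.068] [0.0, 0.0, 0.0]
-- call 1
[0.0, -0.041, 0.067] [0.0, 0.0, 0.0]
[0.013, 0.047, 0.026] [0.0, 0.0, 0.0]
[0.013, 0.047, 0.025] [0.0, 0.0, 0.0]
end [ 0.3678 -0.2506  0.252 ]
```

Call:
{"op": "arm_command", "data": {"motion": [{"slide":[-0.042,0.015,0.006],"turn":[0.027,-0.085,0.131]},{"slide":[-0.041,0.018,0.007],"turn":[0.027,-0.085,0.131]},{"slide":[-0.04,0.02,0.009],"turn":[0.026,-0.084,0.13]},{"slide":[0,0,0],"turn":[0,0,0]},{"slide":[0,0,0],"turn":[0,0,0]}], "gripper": 0, "grip_force": 10}}

```text
t: 3.37
tool_pos: [0.3253, -0.2468, 0.3444]
orientation: [2.14, 1.588, 0.448]
force: [0.1, -0.3, 0.3]
opening: 0.0643
```

Call:
{"op": "arm_command", "data": {"motion": [{"slide":[0,-0.02,0.034],"turn":[0,0,0]},{"slide":[0,-0.031,0.05],"turn":[0,0,0]},{"slide":[0,-0.031,0.05],"turn":[0,0,0]},{"slide":[0,-0.02,0.034],"turn":[0,0,0]},{"slide":[0,-0.022,0.034],"turn":[0,0,0]}]}}

```text
t: 3.78
tool_pos: [0.3242, -0.2465, 0.248]
orientation: [2.141, 1.586, 0.449]
force: [0.0, -0.3, -0.6]
opening: 0.0309
```

```bash
python3 - <<'E'
from l import *
s=robot.read_state();print(s["t"],s["q"].round(3),s["tool_pos"],s["force"],s["opening"])
e=OY*AY
t=tcp_from_U(LIP+e-.03*AX-.035*Z,PT,YW);p,r=cur();print(t[0]-p,R.from_matrix(r.T@t[1]).as_rotvec())
c=robot.read_camera("side");cv2.imwrite("pics/s2.png",cv2.resize(c["pixels"][160:360,230:480],None,fx=3,fy=3))
d=robot.read_camera("top");cv2.imwrite("pics/t2.png",cv2.resize(d["pixels"][140:400,270:530],None,fx=2.3,fy=2.3))
E
```

```text
3.7833 [-0.924 -0.579  2.437  0.415  0.868 -2.403] [ 0.32423697 -0.24645809  0.24804591] [ 0.04938616 -0.26726522 -0.58456866] 0.030861269727710236
[-0.00034215 -0.0013564   0.0016035 ] [-6.30111139e-05 -3.30501180e-03  3.53371298e-03]
```

View pics/s2.png

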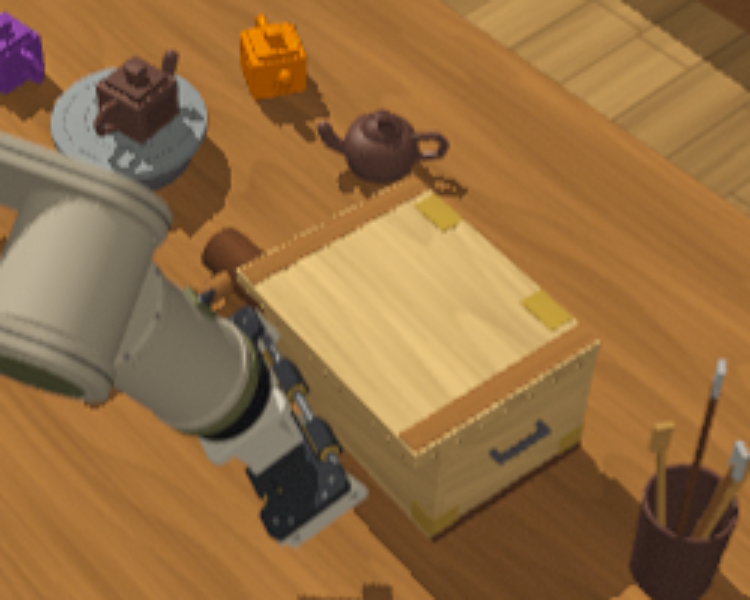

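View pics/t2.png

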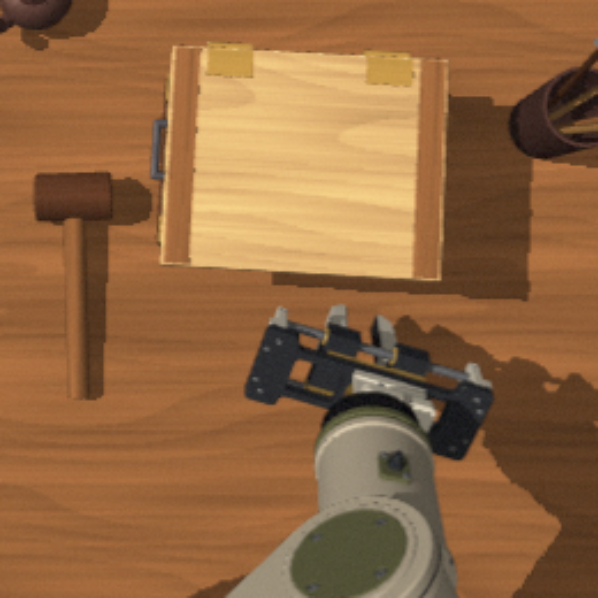

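Call:
{"op": "arm_command", "data": {"motion": [{"slide":[0.007,0.024,0.013],"turn":[0,0,0]},{"slide":[0.007,0.024,0.013],"turn":[0,0,0]},{"slide":[0.007,0.024,0.013],"turn":[0,0,0]},{"slide":[0.006,0.022,0.012],"turn":[0,0,0]},{"slide":[0,0,0],"turn":[0,0,0]}]}}

```text
t: 4.3
tool_pos: [0.3684, -0.2496, 0.2517]
orientation: [2.143, 1.586, 0.446]
force: [-4.6, -2.1, -3.8]
opening: 0.0002
```

```bash
python3 - <<'E'
from l import *
s=robot.read_state();print(s["t"],s["q"].round(3),s["tool_pos"],s["force"],s["opening"])
c=robot.read_camera("side");cv2.imwrite("pics/s3.png",cv2.resize(c["pixels"][230:350,280:420],None,fx=4,fy=4))
w=[tcp_from_U(Ulid(0)+.0*Z,PT,YW)]+[tcp_from_U(Ulid(a),PT,YW)for a in np.arange(.05,1.62,.05)]
plan(w)
E
```

```text
4.3 [-0.826 -0.438  2.338  0.378  0.793 -2.306] [ 0.36835869 -0.24962872  0.25167495] [-4.58709451 -2.14196188 -3.82374581] 0.0002191010948193978
-- call 0
[-0.003, 0.013, -0.022] [-0.003, -0.004, 0.006]
[0.0, 0.014, -0.02] [0.0, 0.0, 0.0]
[0.001, 0.014, -0.02] [0.0, 0.0, 0.0]
[0.0, 0.015, -0.019] [0.0, 0.0, 0.0]
[0.001, 0.016, -0.019] [0.0, 0.0, 0.0]
-- call 1
[0.002, 0.017, -0.017] [0.0, 0.0, 0.0]
[0.001, 0.018, -0.017] [0.0, 0.0, 0.0]
[0.002, 0.019, -0.016] [0.0, 0.0, 0.0]
[0.002, 0.019, -0.015] [0.0, 0.0, 0.0]
[0.002, 0.02, -0.014] [0.0, 0.0, 0.0]
-- call 2
[0.003, 0.021, -0.012] [0.0, 0.0, 0.0]
[0.003, 0.021, -0.012] [0.0, 0.0, 0.0]
[0.003, 0.022, -0.011] [0.0, 0.0, 0.0]
[0.003, 0.022, -0.01] [0.0, 0.0, 0.0]
[0.004, 0.023, -0.008] [0.0, 0.0, 0.0]
-- call 3
[0.003, 0.023, -0.008] [0.0, 0.0, 0.0]
[0.004, 0.023, -0.006] [0.0, 0.0, 0.0]
[0.004, 0.024, -0.005] [0.0, 0.0, 0.0]
[0.005, 0.024, -0.004] [0.0, 0.0, 0.0]
[0.004, 0.024, -0.002] [0.0, 0.0, 0.0]
-- call 4
[0.005, 0.024, -0.002] [0.0, 0.0, 0.0]
[0.004, 0.022, 0.0] [0.0, 0.0, 0.0]
[0.005, 0.02, 0.001] [0.0, 0.0, 0.0]
[0.004, 0.021, 0.002] [0.0, 0.0, 0.0]
[0.005, 0.02, 0.003] [0.0, 0.0, 0.0]
-- call 5
[0.004, 0.021, 0.004] [0.0, 0.0, 0.0]
[0.005, 0.02, 0.005] [0.0, 0.0, 0.0]
[0.005, 0.019, 0.006] [0.0, 0.0, 0.0]
[0.004, 0.02, 0.007] [0.0, 0.0, 0.0]
[0.005, 0.019, 0.008] [0.0, 0.0, 0.0]
-- call 6
[0.005, 0.018, 0.009] [0.0, 0.0, 0.0]
[0.005, 0.018, 0.01] [0.0, 0.0, 0.0]
[0.005, 0.018, 0.011] [0.0, 0.0, 0.0]
end [ 0.5544 -0.2633  0.4538]
```

View pics/s3.png

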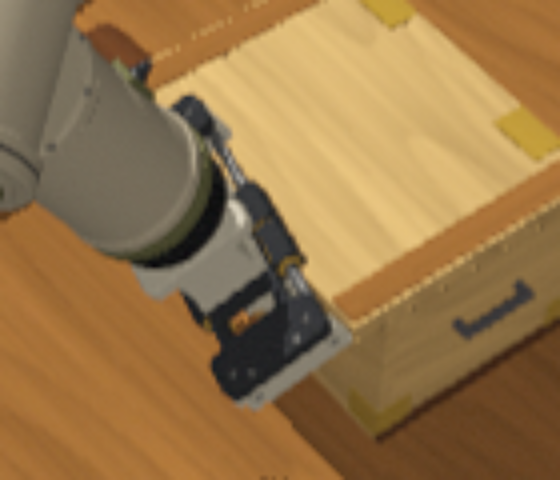

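Call:
{"op": "arm_command", "data": {"motion": [{"slide":[-0.002,0.011,-0.02],"turn":[0,0,0]},{"slide":[0,0.014,-0.02],"turn":[0,0,0]},{"slide":[0.001,0.014,-0.02],"turn":[0,0,0]},{"slide":[0,0.015,-0.019],"turn":[0,0,0]},{"slide":[0.001,0.016,-0.019],"turn":[0,0,0]}]}}

```text
t: 4.77
tool_pos: [0.371, -0.2517, 0.3015]
orientation: [2.142, 1.58, 0.447]
force: [-0.3, 0.8, -2.5]
opening: 0.0002
```

```bash
python3 - <<'E'
from l import *
s=robot.read_state();print(s["t"],s["q"].round(3),s["tool_pos"],s["force"],s["wrist_torque"])
c=robot.read_camera("side");cv2.imwrite("pics/s4.png",cv2.resize(c["pixels"][150:350,260:460],None,fx=3,fy=3))
E
```

```text
4.7667 [-0.824 -0.504  2.287  0.342  0.897 -2.247] [ 0.37096138 -0.25169033  0.30149449] [-0.29359587  0.84573322 -2.47256303] [0.21250971 0.63271233 0.01404276]
```

View pics/s4.png

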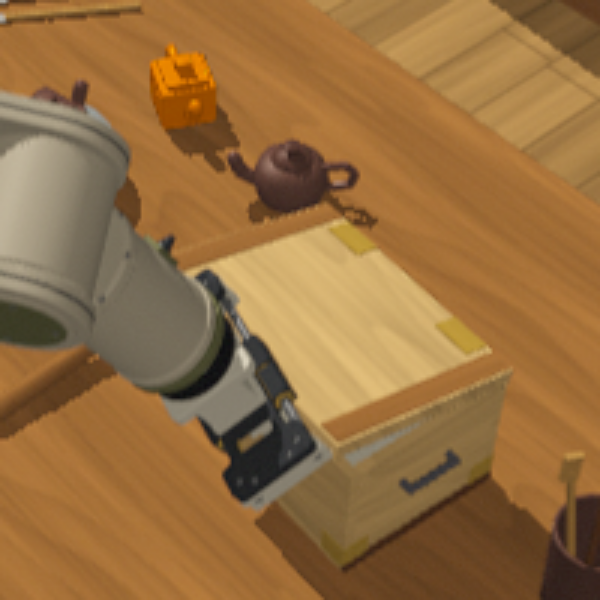

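The lid is lifting (gap visible at about (350,440) in the crop) with about 2.5 N, so I'll keep following the arc.

Call:
{"op": "arm_command", "data": {"motion": [{"slide":[0.002,0.017,-0.017],"turn":[0,0,0]},{"slide":[0.001,0.018,-0.017],"turn":[0,0,0]},{"slide":[0.002,0.019,-0.016],"turn":[0,0,0]},{"slide":[0.002,0.019,-0.015],"turn":[0,0,0]},{"slide":[0.002,0.02,-0.014],"turn":[0,0,0]}]}}

```text
t: 5.23
tool_pos: [0.3866, -0.2531, 0.3471]
orientation: [2.144, 1.579, 0.446]
force: [0.1, -0.3, -2.5]
opening: 0.0005
```

Call:
{"op": "arm_command", "data": {"motion": [{"slide":[0.003,0.021,-0.012],"turn":[0,0,0]},{"slide":[0.003,0.021,-0.012],"turn":[0,0,0]},{"slide":[0.003,0.022,-0.011],"turn":[0,0,0]},{"slide":[0.003,0.022,-0.01],"turn":[0,0,0]},{"slide":[0.004,0.023,-0.008],"turn":[0,0,0]}]}}

```text
t: 5.65
tool_pos: [0.4136, -0.2546, 0.3877]
orientation: [2.144, 1.58, 0.446]
force: [-0.1, -0.8, -1.4]
opening: 0.0004
```

Call:
{"op": "arm_command", "data": {"motion": [{"slide":[0.003,0.023,-0.008],"turn":[0,0,0]},{"slide":[0.004,0.023,-0.006],"turn":[0,0,0]},{"slide":[0.004,0.024,-0.005],"turn":[0,0,0]},{"slide":[0.005,0.024,-0.004],"turn":[0,0,0]},{"slide":[0.004,0.024,-0.002],"turn":[0,0,0]}]}}

```text
t: 6.07
tool_pos: [0.4496, -0.2573, 0.4207]
orientation: [2.144, 1.58, 0.447]
force: [-1.0, 0.9, -1.4]
opening: 0.0002
```

```bash
python3 - <<'E'
from l import *
s=robot.read_state();print(s["t"],s["q"].round(3),s["tool_pos"],s["force"],s["wrist_torque"])
c=robot.read_camera("side");cv2.imwrite("pics/s5.png",cv2.resize(c["pixels"][100:350,240:490],None,fx=2.4,fy=2.4))
E
```

```text
6.0667 [-0.693 -0.37   1.972  0.235  1.036 -2.031] [ 0.44963722 -0.25725268  0.42068065] [-0.98589291  0.88402264 -1.4436494 ] [ 0.18609706  0.53413118 -0.0133495 ]
```

View pics/s5.png

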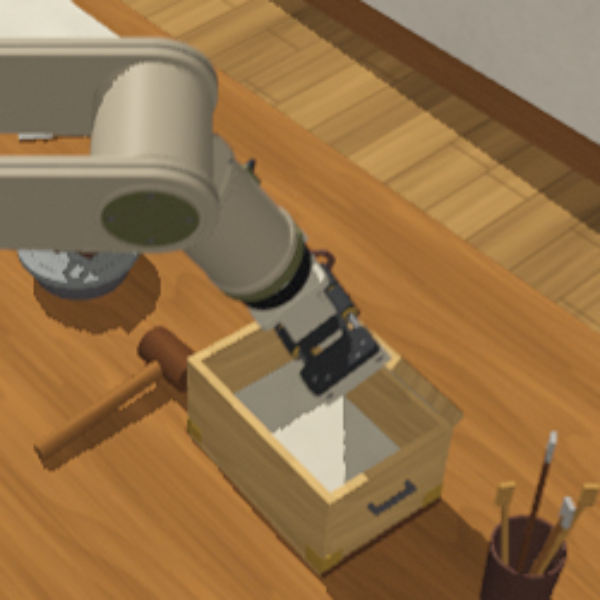

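Call:
{"op": "arm_command", "data": {"motion": [{"slide":[0.005,0.024,-0.002],"turn":[0,0,0]},{"slide":[0.004,0.022,0],"turn":[0,0,0]},{"slide":[0.005,0.02,0.001],"turn":[0,0,0]},{"slide":[0.004,0.021,0.002],"turn":[0,0,0]},{"slide":[0.005,0.02,0.003],"turn":[0,0,0]}]}}

```text
t: 6.53
tool_pos: [0.4879, -0.2596, 0.4414]
orientation: [2.144, 1.58, 0.446]
force: [-1.6, -0.2, -1.6]
opening: 0.0001
```

Call:
{"op": "arm_command", "data": {"motion": [{"slide":[0.004,0.021,0.004],"turn":[0,0,0]},{"slide":[0.005,0.02,0.005],"turn":[0,0,0]},{"slide":[0.005,0.019,0.006],"turn":[0,0,0]},{"slide":[0.004,0.02,0.007],"turn":[0,0,0]},{"slide":[0.004,0.015,0.006],"turn":[0,0,0]}]}}

```text
t: 6.95
tool_pos: [0.5273, -0.2625, 0.4518]
orientation: [2.143, 1.58, 0.447]
force: [-0.8, -0.5, -0.5]
opening: 0.0002
```

```bash
python3 - <<'E'
from l import *
s=robot.read_state();print(s["t"],s["q"].round(3),s["tool_pos"],s["force"],s["wrist_torque"])
# estimate theta from U
p,r=cur();n=None
ax=np.array([np.cos(YW),np.sin(YW),0])
U=p+.186*r[:,2]+.0075*(np.cos(PT)*ax+np.sin(PT)*Z)
v=U-HINGE;print("th of U",np.arctan2(v[2],-(v@AX)),np.hypot(v[2],v@AX))
c=robot.read_camera("side");d=robot.read_camera("top")
cv2.imwrite("pics/s6.png",np.hstack([cv2.resize(c["pixels"][80:350,240:490],None,fx=1.55,fy=2*.775),cv2.resize(d["pixels"][80:350,300:550],None,fx=1.55,fy=1.55)]))
E
```

```text
6.95 [-0.599 -0.177  1.757  0.18   1.038 -1.92 ] [ 0.52730828 -0.26251455  0.45177331] [-0.80883699 -0.53437283 -0.52502415] [ 0.04368499  0.41042344 -0.04228156]
th of U 1.4407924431414072 0.16867594671896466
```

View pics/s6.png

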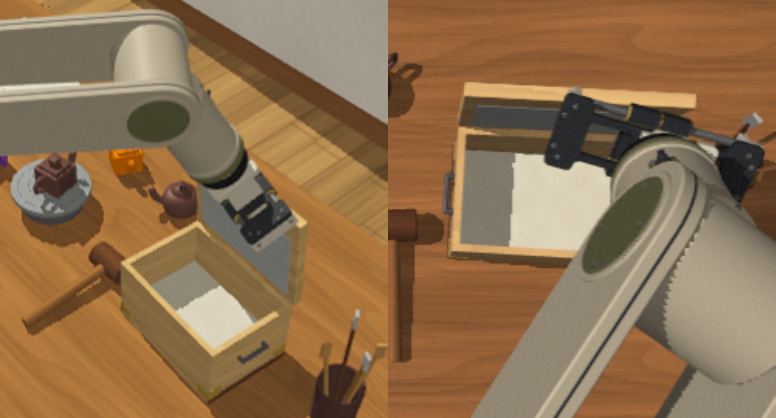

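Call:
{"op": "arm_command", "data": {"motion": [{"slide":[0.003,0.01,0.005],"turn":[0,0,0]},{"slide":[0.003,0.009,0.005],"turn":[0,0,0]},{"slide":[0.003,0.009,0.005],"turn":[0,0,0]},{"slide":[0.003,0.009,0.005],"turn":[0,0,0]},{"slide":[0.003,0.009,0.005],"turn":[0,0,0]}]}}

```text
t: 7.47
tool_pos: [0.5484, -0.2629, 0.4526]
orientation: [2.144, 1.579, 0.446]
force: [-0.9, -0.2, 0.0]
opening: 0.0006
```

Call:
{"op": "arm_command", "data": {"motion": [{"slide":[0.003,0.009,0.006],"turn":[0,0,0]},{"slide":[0.003,0.009,0.006],"turn":[0,0,0]},{"slide":[0.003,0.009,0.006],"turn":[0,0,0]},{"slide":[0.003,0.009,0.006],"turn":[0,0,0]},{"slide":[0.002,0.006,0.004],"turn":[0,0,0]}]}}

```text
t: 7.88
tool_pos: [0.5695, -0.2635, 0.4517]
orientation: [2.144, 1.58, 0.446]
force: [0.5, -0.3, 0.6]
opening: 0.0007
```

```bash
python3 - <<'E'
from l import *
s=robot.read_state();print(s["t"],s["q"].round(3),s["tool_pos"],s["force"],s["wrist_torque"])
p,r=cur()
ax=np.array([np.cos(YW),np.sin(YW),0])
U=p+.186*r[:,2]+.0075*(np.cos(PT)*ax+np.sin(PT)*Z)
v=U-HINGE;print("th of U",np.arctan2(v[2],-(v@AX)),np.hypot(v[2],v@AX))
c=robot.read_camera("side");d=robot.read_camera("top")
cv2.imwrite("pics/s7.png",np.hstack([cv2.resize(c["pixels"][80:350,240:490],None,fx=1.55,fy=2*.775),cv2.resize(d["pixels"][80:350,300:550],None,fx=1.55,fy=1.55)]))
E
```

```text
7.8833 [-0.556 -0.071  1.66   0.155  1.022 -1.871] [ 0.56948886 -0.26353377  0.45167288] [ 0.54720347 -0.30741618  0.58164766] [0.07541964 0.28732154 0.04813154]
th of U 1.691045464268432 0.1683049829817718
```

View pics/s7.png

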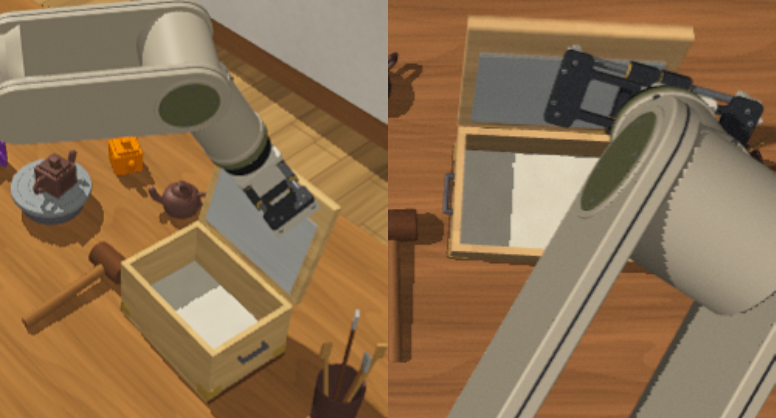

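```bash
python3 - <<'E'
from l import *
from kin import *
q=np.array(robot.read_state()["q"])
W=[(np.array([.47,-.22,.46]),Rtool(.4,-.2)),(np.array([.5,.0,.43]),Rtool(0,.05)),(np.array([.572,.202,.37]),Rtool(0,.18)),(np.array([.572,.202,.253]),Rtool(0,.18))]
for w in W: q=ik(*w,q,PP,np.pi).x;print(q.round(2))
plan(W[:3])
E
```

```text
[-0.59 -0.31  1.83  0.16  1.25 -1.98]
[-0.1  -0.15  1.72 -0.    1.57 -1.72]
[ 0.26  0.17  1.51 -0.    1.46 -1.5 ]
[ 0.26  0.27  1.62 -0.    1.26 -1.5 ]
-- call 0
[0.01, -0.073, -0.053] [0.1, 0.031, -0.06]
[0.013, -0.075, -0.049] [0.1, 0.03, -0.059]
[0.016, -0.077, -0.045] [0.101, 0.031, -0.06]
[0.092, -0.01, 0.009] [0.133, 0.017, -0.082]
[0.093, -0.006, 0.011] [0.133, 0.017, -0.082]
-- call 1
[0.093, -0.001, 0.011] [0.132, 0.016, -0.082]
[0.092, 0.003, 0.012] [0.133, 0.017, -0.082]
[0.092, 0.008, 0.013] [0.132, 0.016, -0.083]
[0.092, 0.012, 0.013] [0.133, 0.017, -0.082]
[0.083, 0.034, 0.025] [0.0, 0.0, -0.043]
-- call 2
[0.082, 0.036, 0.025] [0.0, 0.0, -0.043]
[0.081, 0.038, 0.025] [0.0, 0.0, -0.044]
[0.08, 0.039, 0.025] [0.0, 0.0, -0.043]
[0.079, 0.041, 0.025] [0.0, 0.0, -0.044]
[0.078, 0.043, 0.025] [0.0, -0.001, -0.043]
end [0.5719 0.2018 0.37  ]
```

Call:
{"op": "arm_command", "data": {"motion": [{"slide":[0.01,-0.073,-0.053],"turn":[0.1,0.031,-0.06]},{"slide":[0.013,-0.075,-0.049],"turn":[0.1,0.03,-0.059]},{"slide":[0.016,-0.077,-0.045],"turn":[0.101,0.031,-0.06]},{"slide":[0.092,-0.01,0.009],"turn":[0.133,0.017,-0.082]},{"slide":[0.093,-0.006,0.011],"turn":[0.133,0.017,-0.082]}]}}

```text
t: 8.4
tool_pos: [0.4779, -0.1477, 0.4515]
orientation: [2.187, 1.94, 0.246]
force: [1.6, -0.0, 0.6]
opening: 0.0004
```

Call:
{"op": "arm_command", "data": {"motion": [{"slide":[0.093,-0.001,0.011],"turn":[0.132,0.016,-0.082]},{"slide":[0.092,0.003,0.012],"turn":[0.133,0.017,-0.082]},{"slide":[0.092,0.008,0.013],"turn":[0.132,0.016,-0.083]},{"slide":[0.092,0.012,0.013],"turn":[0.133,0.017,-0.082]},{"slide":[0.083,0.034,0.025],"turn":[0,0,-0.043]}], "gripper": 100}}

```text
t: 8.82
tool_pos: [0.5114, 0.0357, 0.4209]
orientation: [-2.137, -2.3, 0.003]
force: [0.8, -0.1, 0.1]
opening: 0.0292
```

Call:
{"op": "arm_command", "data": {"motion": [{"slide":[0.082,0.036,0.025],"turn":[0,0,-0.043]},{"slide":[0.081,0.038,0.025],"turn":[0,0,-0.044]},{"slide":[0.08,0.039,0.025],"turn":[0,0,-0.043]},{"slide":[0.079,0.041,0.025],"turn":[0,0,-0.044]},{"slide":[0.078,0.043,0.025],"turn":[0,0,-0.043]}]}}

```text
t: 9.23
tool_pos: [0.5719, 0.2036, 0.3697]
orientation: [2.012, 2.413, 0.001]
force: [0.3, 0.6, 0.1]
opening: 0.0624
```

```bash
python3 - <<'E'
from l import *
s=robot.read_state();print(s["t"],s["q"].round(3),s["tool_pos"],s["force"],s["opening"])
t=(np.array([.572,.202,.37]),Rtool(0,.18));p,r=cur();print(t[0]-p,R.from_matrix(r.T@t[1]).as_rotvec())
c=robot.read_camera("side");d=robot.read_camera("top")
cv2.imwrite("pics/s8.png",cv2.resize(c["pixels"][150:350,200:450],None,fx=3,fy=3))
cv2.imwrite("pics/t8.png",cv2.resize(d["pixels"][80:280,140:490],None,fx=2.25,fy=2.25))
E
```

```text
9.2333 [ 0.258  0.167  1.512  0.     1.462 -1.494] [0.57189267 0.20357557 0.36968105] [0.34902352 0.61494747 0.10400502] 0.06243589019017826
[ 0.00010733 -0.00157557  0.00031895] [ 4.63318104e-04 -4.57030025e-05  8.58287024e-04]
```

View pics/s8.png

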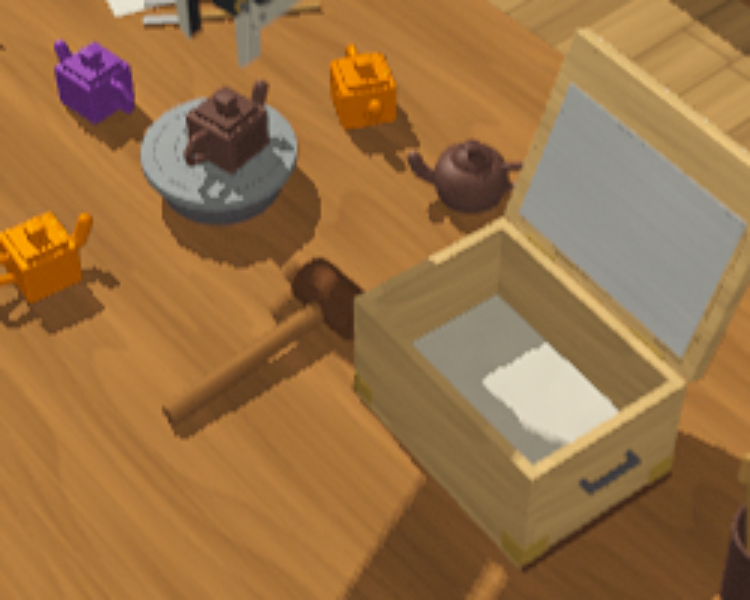

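View pics/t8.png

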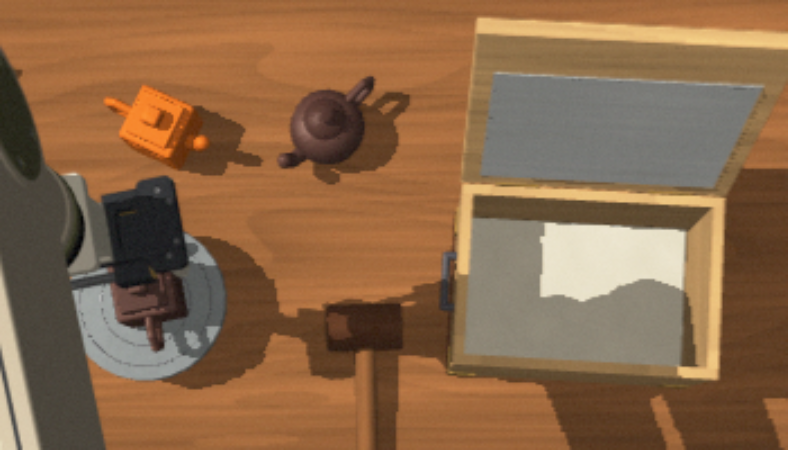

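```bash
python3 - <<'E'
from l import *
c=robot.read_camera("top");s=robot.read_camera("side")
t=lambda u,v:(140+u/2.25,80+v/2.25)
S=lambda u,v:(200+u/3,150+v/3)
print("slab corner",tri(c,t(470,218),s,S(500,296)))
print("slab shadow corner (edge of lit)",tri(c,t(541,223),s,S(545,345)), "lit low-left",tri(c,t(541,297),s,S(484,380)))
O=[plane(c,t(*x),.13) for x in((464,185),(724,197),(718,380),(449,373))]
print(np.round(O,4),np.mean(O,0),"expected",CH)
In=[proj(c,[CH[0]*np.array([1,0,0])+CH[1]*np.array([0,1,0])+a*AX+b*AY+z*Z for z in(.03,.054) for a,b in((.074,.11),(.074,-.11))])]
print((In[0]-[140,80])*2.25)
print((proj(s,[[CH[0],CH[1],0]+.074*AX+.11*AY+z*Z for z in(.03,.042,.054)])-[200,150])*3)
E
```

```text
slab corner (array([ 0.64948222, -0.11631857,  0.0381923 ]), np.float64(0.004408922406570672))
slab shadow corner (edge of lit) (array([ 0.64209913, -0.18702013,  0.03684135]), np.float64(0.0008064726335075507)) lit low-left (array([ 0.56635214, -0.18512335,  0.04418843]), np.float64(0.002490118922769126))
[[ 0.6582 -0.105   0.13  ]
 [ 0.6435 -0.3426  0.13  ]
 [ 0.4756 -0.3317  0.13  ]
 [ 0.4843 -0.089   0.13  ]] [ 0.56541358 -0.21706089  0.13      ] expected [ 0.56924871 -0.21809839  0.13      ]
[[467.74323467 216.99479755]
 [684.90510874 228.31776645]
 [468.93879267 211.69855136]
 [691.24780556 223.24988537]]
[[495.8378518  300.06943949]
 [496.46718715 291.53461225]
 [497.10316653 282.90673769]]
```

Call:
{"op": "arm_command", "data": {"motion": [{"slide":[0,0,0],"turn":[0,0,0]},{"slide":[0,0,0],"turn":[0,0,0]},{"slide":[0,0,0.02],"turn":[0,0,0]},{"slide":[0,0,0.04],"turn":[0,0,0]},{"slide":[0,0,0.04],"turn":[0,0,0]}]}}

```text
t: 9.85
tool_pos: [0.572, 0.2008, 0.3309]
orientation: [2.014, 2.409, 0.004]
force: [-0.4, 0.5, 0.2]
opening: 0.0927
```

```bash
python3 - <<'E'
from l import *
s=robot.read_state();print(s["t"],s["tool_pos"],s["force"],s["opening"])
c=robot.read_camera("side");d=robot.read_camera("top")
a=cv2.resize(c["pixels"][120:240,200:330],None,fx=3,fy=3);b=cv2.resize(d["pixels"][150:270,140:270],None,fx=3,fy=3)
cv2.imwrite("pics/g1.png",np.hstack([a,b]))
E
```

```text
9.85 [0.57201658 0.20081185 0.33090314] [-0.44704089  0.52512624  0.19839101] 0.09268640043928561
```

View pics/g1.png

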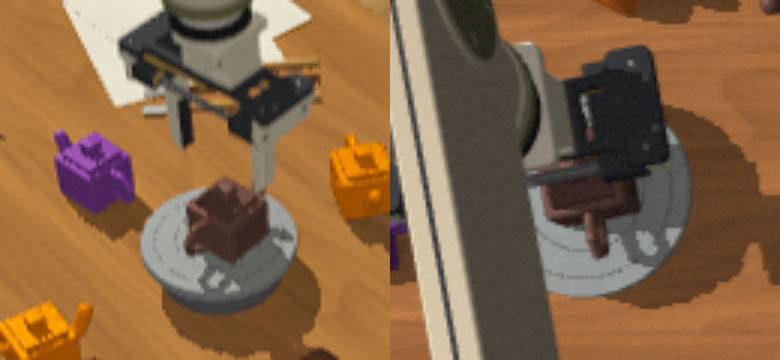

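Call:
{"op": "arm_command", "data": {"motion": [{"slide":[0,0,0.05],"turn":[0,0,0]},{"slide":[0,0,0.05],"turn":[0,0,0]},{"slide":[0,0,0.045],"turn":[0,0,0]},{"slide":[0,0,0.03],"turn":[0,0,0]},{"slide":[0,0,0.02],"turn":[0,0,0]}]}}

```text
t: 10.37
tool_pos: [0.5714, 0.2012, 0.2512]
orientation: [-2.014, -2.411, 0.001]
force: [-0.0, 0.3, 0.7]
opening: 0.0928
```

```bash
python3 - <<'E'
from l import *
s=robot.read_state();print(s["t"],s["tool_pos"],s["force"],s["opening"])
c=robot.read_camera("side")
a=cv2.resize(c["pixels"][120:240,200:330],None,fx=5,fy=5)
cv2.imwrite("pics/g2.png",a)
E
```

```text
10.3667 [0.5713779  0.20123564 0.25120002] [-0.02983244  0.33139597  0.70305999] 0.09280185042544932
```

View pics/g2.png

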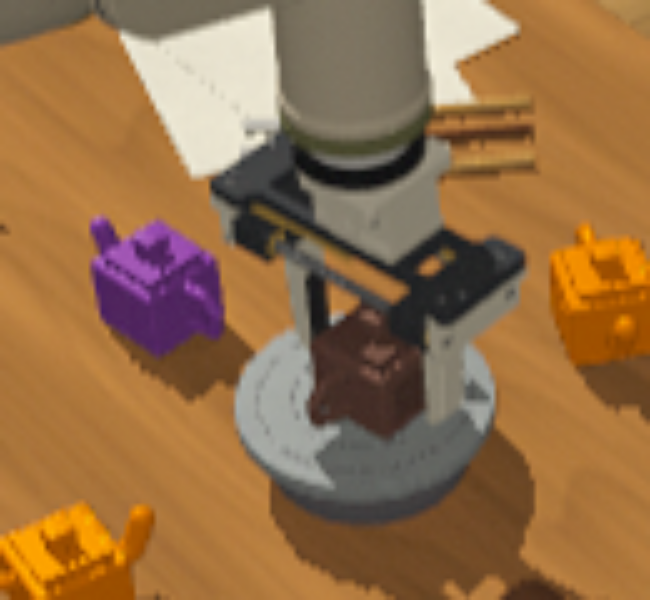

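Call:
{"op": "arm_command", "data": {"motion": [{"slide":[0,0,0],"turn":[0,0,0]},{"slide":[0,0,0],"turn":[0,0,0]},{"slide":[0,0,0],"turn":[0,0,0]},{"slide":[0,0,0],"turn":[0,0,0]},{"slide":[0,0,0],"turn":[0,0,0]}], "gripper": 0, "grip_force": 16}}

```text
t: 10.83
tool_pos: [0.572, 0.2019, 0.2531]
orientation: [2.013, 2.411, 0.002]
force: [0.4, -0.1, 0.6]
opening: 0.0643
```

Call:
{"op": "arm_command", "data": {"motion": [{"slide":[0,0,0],"turn":[0,0,0]},{"slide":[0,0,0],"turn":[0,0,0]},{"slide":[0,0,0],"turn":[0,0,0]},{"slide":[0,0,0],"turn":[0,0,0]},{"slide":[0,0,-0.005],"turn":[0,0,0]}]}}

```text
t: 11.25
tool_pos: [0.5715, 0.2017, 0.2539]
orientation: [-2.013, -2.411, 0.0]
force: [-0.2, 0.8, -4.6]
opening: 0.0601
```

Call:
{"op": "arm_command", "data": {"motion": [{"slide":[0,0,-0.01],"turn":[0,0,0]},{"slide":[0,0,-0.02],"turn":[0,0,0]},{"slide":[0,0,-0.03],"turn":[0,0,0]},{"slide":[0,0,-0.04],"turn":[0,0,0]},{"slide":[0,0,-0.04],"turn":[0,0,0]}]}}

```text
t: 11.67
tool_pos: [0.5715, 0.2018, 0.3112]
orientation: [-2.013, -2.412, 0.0]
force: [0.4, 0.6, -3.3]
opening: 0.0597
```

```bash
python3 - <<'E'
from l import *
s=robot.read_state();print(s["t"],s["tool_pos"],s["force"],s["opening"],s["orientation"],s["wrist_torque"])
c=robot.read_camera("side")
a=cv2.resize(c["pixels"][100:240,200:340],None,fx=4,fy=4)
cv2.imwrite("pics/g3.png",a)
E
```

```text
11.6667 [0.57145462 0.20183162 0.31123554] [ 0.35993373  0.63076273 -3.26373188] 0.05973081527149067 [-2.01278241e+00 -2.41154082e+00  4.70757450e-04] [ 0.03348893 -0.01258535 -0.01037647]
```

View pics/g3.png

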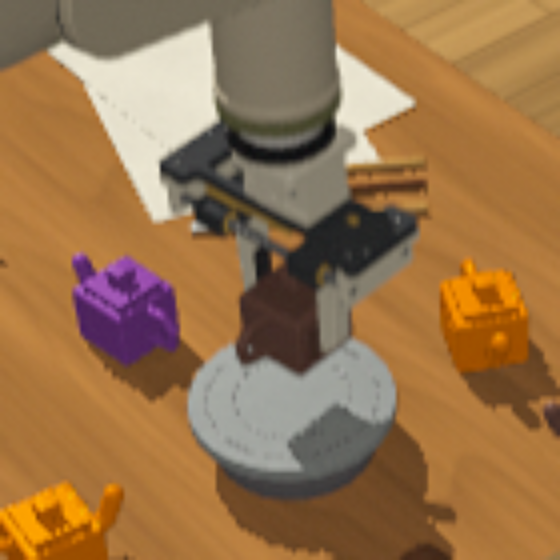

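```bash
python3 - <<'E'
from l import *
from kin import *
q=np.array(robot.read_state()["q"])
W=[(np.array([.57,.18,.40]),Rtool(0,.16),.03),(np.array([.567,-.17,.40]),Rtool(0,-.05),.034),(np.array([.567,-.2175,.395]),Rtool(0,-.067),.018)]
for w in W+[(np.array([.567,-.2175,.24]),Rtool(0,-.067))]: q=ik(*w[:2],q,PP,np.pi).x;print(q.round(2))
plan(W)
E
```

```text
[ 0.22  0.13  1.5  -0.    1.51 -1.51]
[-0.38  0.11  1.52 -0.    1.51 -1.9 ]
[-0.45  0.15  1.48 -0.    1.51 -1.95]
[-0.45  0.29  1.62  0.    1.23 -1.95]
-- call 0
[-0.018, -0.005, -0.07] [0.004, 0.0, 0.013]
[-0.018, -0.005, -0.07] [0.003, -0.001, 0.013]
[-0.017, -0.005, -0.071] [0.004, 0.0, 0.014]
[-0.078, -0.013, 0.0] [0.0, 0.0, 0.038]
[-0.079, -0.012, 0.0] [0.0, 0.0, 0.038]
-- call 1
[-0.079, -0.01, 0.0] [0.0, 0.0, 0.038]
[-0.079, -0.009, 0.0] [0.0, 0.0, 0.038]
[-0.079, -0.007, 0.0] [0.0, 0.0, 0.038]
[-0.079, -0.006, 0.0] [0.0, 0.0, 0.038]
[-0.08, -0.005, 0.0] [0.0, 0.0, 0.038]
-- call 2
[-0.08, -0.003, 0.0] [0.0, 0.0, 0.038]
[-0.08, -0.001, 0.0] [0.0, 0.0, 0.039]
[-0.079, 0.0, 0.0] [0.0, 0.0, 0.038]
[-0.08, 0.002, 0.0] [0.0, 0.0, 0.039]
[-0.039, 0.002, 0.004] [0.0, 0.0, 0.011]
-- call 3
[-0.04, 0.002, 0.004] [0.0, 0.0, 0.011]
[-0.039, 0.002, 0.005] [0.0, 0.0, 0.012]
end [ 0.5669 -0.2174  0.3949]
```

Call:
{"op": "arm_command", "data": {"motion": [{"slide":[-0.018,-0.005,-0.07],"turn":[0.004,0,0.013]},{"slide":[-0.018,-0.005,-0.07],"turn":[0.003,0,0.013]},{"slide":[-0.017,-0.005,-0.071],"turn":[0.004,0,0.014]},{"slide":[-0.078,-0.013,0],"turn":[0,0,0.038]},{"slide":[-0.079,-0.012,0],"turn":[0,0,0.038]}]}}

```text
t: 12.13
tool_pos: [0.5695, 0.1167, 0.3983]
orientation: [2.08, 2.354, 0.001]
force: [0.4, -0.7, -3.4]
opening: 0.0599
```

Call:
{"op": "arm_command", "data": {"motion": [{"slide":[-0.079,-0.01,0],"turn":[0,0,0.038]},{"slide":[-0.079,-0.009,0],"turn":[0,0,0.038]},{"slide":[-0.079,-0.007,0],"turn":[0,0,0.038]},{"slide":[-0.079,-0.006,0],"turn":[0,0,0.038]},{"slide":[-0.08,-0.005,0],"turn":[0,0,0.038]}]}}

```text
t: 12.55
tool_pos: [0.5672, -0.0442, 0.3953]
orientation: [-2.191, -2.248, 0.006]
force: [0.8, 0.0, -2.8]
opening: 0.0599
```

Call:
{"op": "arm_command", "data": {"motion": [{"slide":[-0.08,-0.003,0],"turn":[0,0,0.038]},{"slide":[-0.08,-0.001,0],"turn":[0,0,0.039]},{"slide":[-0.079,0,0],"turn":[0,0,0.038]},{"slide":[-0.08,0.002,0],"turn":[0,0,0.039]},{"slide":[-0.039,0.002,0.004],"turn":[0,0,0.011]}]}}

```text
t: 12.97
tool_pos: [0.5661, -0.1895, 0.3941]
orientation: [-2.285, -2.154, 0.008]
force: [0.2, -0.8, -3.6]
opening: 0.0598
```

Call:
{"op": "arm_command", "data": {"motion": [{"slide":[-0.04,0.002,0.004],"turn":[0,0,0.011]},{"slide":[-0.039,0.002,0.005],"turn":[0,0,0.012]},{"slide":[0,0,0],"turn":[0,0,0]},{"slide":[0,0,0],"turn":[0,0,0]},{"slide":[0,0,0],"turn":[0,0,0]}]}}

```text
t: 13.38
tool_pos: [0.5664, -0.217, 0.3896]
orientation: [-2.291, -2.144, 0.007]
force: [0.7, -0.4, -2.8]
opening: 0.0598
```

```bash
python3 - <<'E'
from l import *
s=robot.read_state();print(s["t"],s["tool_pos"],s["force"],s["opening"])
t=(np.array([.567,-.2175,.395]),Rtool(0,-.067));p,r=cur();print(r.T@(t[0]-p),R.from_matrix(r.T@t[1]).as_rotvec())
c=robot.read_camera("side");d=robot.read_camera("top")
a=cv2.resize(c["pixels"][100:350,250:500],None,fx=1.6,fy=1.6);b=cv2.resize(d["pixels"][80:330,280:530],None,fx=1.6,fy=1.6)
cv2.imwrite("pics/c1.png",np.hstack([a,b]))
E
```

```text
13.3833 [ 0.56638334 -0.21695959  0.38955093] [ 0.73726294 -0.4336651  -2.82048665] 0.05977847238779382
[-0.00050108  0.00062083 -0.00545235] [-0.00557571  0.00052645  0.00046532]
```

View pics/c1.png

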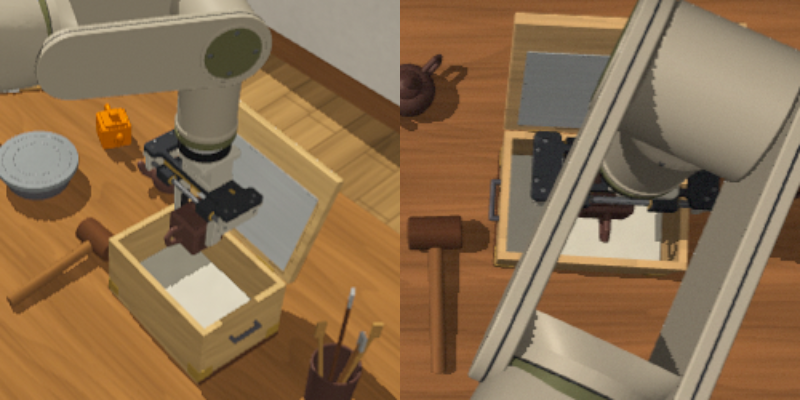

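Call:
{"op": "arm_command", "data": {"motion": [{"slide":[0,0.001,0.05],"turn":[-0.011,0,0]},{"slide":[0,0,0.07],"turn":[0,0,0]},{"slide":[0,0,0.07],"turn":[0,0,0]},{"slide":[0,0,0.06],"turn":[0,0,0]},{"slide":[0,0,0.04],"turn":[0,0,0]}]}}

```text
t: 13.9
tool_pos: [0.5658, -0.2164, 0.2708]
orientation: [-2.292, -2.146, 0.003]
force: [-0.8, 0.5, -3.0]
opening: 0.06
```

Call:
{"op": "arm_command", "data": {"motion": [{"slide":[0,0,0.015],"turn":[0,0,0]},{"slide":[0,0,0],"turn":[0,0,0]},{"slide":[0,0,0],"turn":[0,0,0]},{"slide":[0,0,0],"turn":[0,0,0]},{"slide":[0,0,0],"turn":[0,0,0]}]}}

```text
t: 14.32
tool_pos: [0.5673, -0.2181, 0.2698]
orientation: [2.292, 2.143, 0.001]
force: [0.8, -0.0, -3.0]
opening: 0.0599
```

```bash
python3 - <<'E'
from l import *
s=robot.read_state();print(s["t"],s["tool_pos"],s["force"],s["opening"])
t=(np.array([.567,-.2175,.255]),Rtool(0,-.067));p,r=cur();print(r.T@(t[0]-p),R.from_matrix(r.T@t[1]).as_rotvec())
c=robot.read_camera("side");d=robot.read_camera("top")
a=cv2.resize(c["pixels"][150:350,280:480],None,fx=2,fy=2);b=cv2.resize(d["pixels"][80:280,310:510],None,fx=2,fy=2)
cv2.imwrite("pics/c2.png",np.hstack([a,b]))
E
```

```text
14.3167 [ 0.56728383 -0.21814159  0.26980586] [ 0.77382152 -0.03835673 -2.95843214] 0.05989631766265733
[ 0.00065761 -0.00037409  0.01480315] [ 0.00323352  0.00246518 -0.00010122]
```

View pics/c2.png

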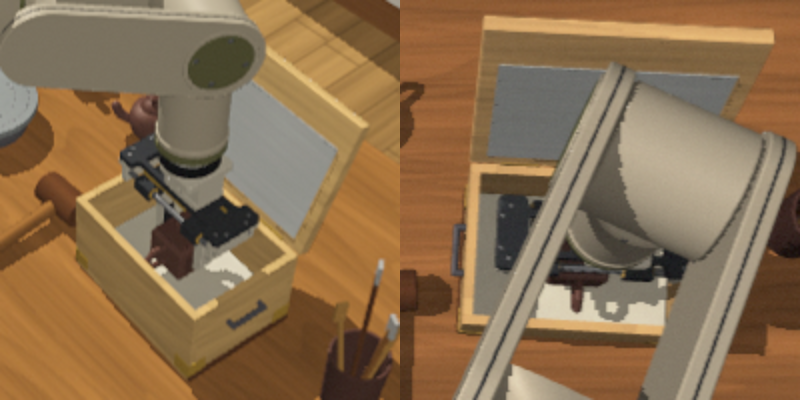

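Call:
{"op": "arm_command", "data": {"motion": [{"slide":[0,0,0.012],"turn":[0,0,0]},{"slide":[0,0,0.012],"turn":[0,0,0]},{"slide":[0,0,0.01],"turn":[0,0,0]},{"slide":[0,0,0.008],"turn":[0,0,0]},{"slide":[0,0,0.004],"turn":[0,0,0]}]}}

```text
t: 14.83
tool_pos: [0.5662, -0.2178, 0.2486]
orientation: [-2.295, -2.145, 0.002]
force: [-7.1, 2.8, 10.0]
opening: 0.0599
```

Call:
{"op": "arm_command", "data": {"motion": [{"slide":[0,0,0.003],"turn":[0,0,0]},{"slide":[0,0,0.003],"turn":[0,0,0]},{"slide":[0,0,0.003],"turn":[0,0,0]},{"slide":[0,0,0.003],"turn":[0,0,0]},{"slide":[0,0,0],"turn":[0,0,0]}]}}

```text
t: 15.25
tool_pos: [0.567, -0.2178, 0.2476]
orientation: [2.293, 2.145, 0.0]
force: [-10.5, 6.4, 21.1]
opening: 0.0597
```

Call:
{"op": "arm_command", "data": {"motion": [{"slide":[0,0,-0.004],"turn":[0,0,0]},{"slide":[0,0,-0.004],"turn":[0,0,0]},{"slide":[0,0,-0.002],"turn":[0,0,0]},{"slide":[0,0,0],"turn":[0,0,0]},{"slide":[0,0,0],"turn":[0,0,0]}]}}

```text
t: 15.67
tool_pos: [0.5664, -0.218, 0.248]
orientation: [2.295, 2.145, -0.002]
force: [-0.3, -0.1, -2.3]
opening: 0.0599
```

```bash
python3 - <<'E'
from l import *
s=robot.read_state();print(s["t"],s["tool_pos"],s["force"],s["wrist_torque"],s["opening"])
t=(np.array([.567,-.2175,.255]),Rtool(0,-.067));p,r=cur();print(r.T@(t[0]-p),R.from_matrix(r.T@t[1]).as_rotvec())
c=robot.read_camera("side");d=robot.read_camera("top")
a=cv2.resize(c["pixels"][200:340,300:440],None,fx=4,fy=4)
cv2.imwrite("pics/c3.png",a)
b=cv2.resize(d["pixels"][120:260,330:480],None,fx=4,fy=4);cv2.imwrite("pics/c3t.png",b)
E
```

```text
15.6667 [ 0.56635302 -0.21796372  0.24795603] [-0.26652685 -0.12621063 -2.25569613] [0.02629576 0.01436054 0.01147447] 0.05986693052696581
[ 0.00049911  0.00061112 -0.00704475] [-0.00044417  0.00101877 -0.00047195]
```

View pics/c3.png

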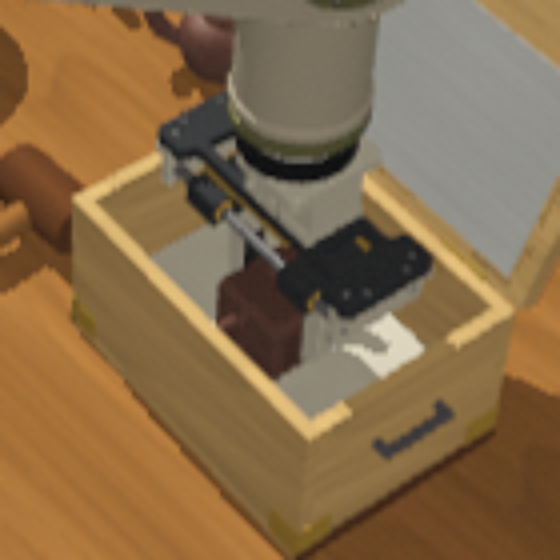

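View pics/c3t.png

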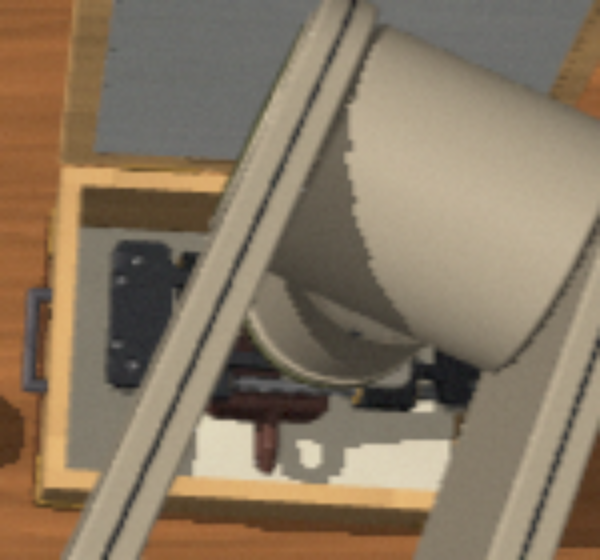

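```bash
python3 - <<'E'
from l import *
c=robot.read_camera("side");d=robot.read_camera("top")
p,r=cur();b=np.array([p[0],p[1],0])
for z in(.036,.045,.05): print(z,(proj(c,[b-.03*AX-.03*AY+z*Z, b-.03*AX+.03*AY+z*Z])-[300,200])*4,"pot handle top-view",(proj(d,[b-.063*AX+(z+.03)*Z])-[330,120])*4)
print("inner front-right slab corner side, z .036,.045",[(proj(c,[np.array([.567,-.2175,z])-.074*AX-.11*AY,np.array([.567,-.2175,z])+.074*AX+.11*AY,np.array([.567,-.2175,z])-.074*AX+.11*AY])-[300,200])*4 for z in(.03,.036,.045,.054)])
print(plane(d,(330+265/4,120+470/4),.075), "front wall inner x at",(np.array([.567,-.2175,0])-.074*AX))
a=cv2.resize(c["pixels"][245:320,335:420],None,fx=8,fy=8,interpolation=cv2.INTER_CUBIC);cv2.imwrite("pics/c4.png",a)
E
```

```text
0.036 [[270.20076983 394.46530626]
 [213.15758749 336.53026081]] pot handle top-view [[262.61876315 473.78941001]]
0.045 [[270.92524459 386.0929333 ]
 [213.61915843 328.09085182]] pot handle top-view [[265.18500169 472.39421927]]
0.05 [[271.33043111 381.40953323]
 [213.87725829 323.37071302]] pot handle top-view [[266.63101216 471.60806941]]
inner front-right slab corner side, z .036,.045 [array([[296.45349015, 514.61351981],
       [258.20940873, 201.14491629],
       [ 89.6151399 , 297.20233598]]), array([[297.03658   , 509.19019243],
       [258.62018351, 195.47104458],
       [ 89.56866491, 291.59148297]]), array([[297.91779426, 500.9924829 ],
       [259.24039703, 186.90244875],
       [ 89.49843289, 283.11578619]]), array([[298.80699776, 492.71859344],
       [259.86552226, 178.26376734],
       [ 89.42757012, 274.56799604]])]
[ 0.50483715 -0.21365233  0.075     ] front wall inner x at [ 0.49316603 -0.21254571  0.        ]
```

View pics/c4.png

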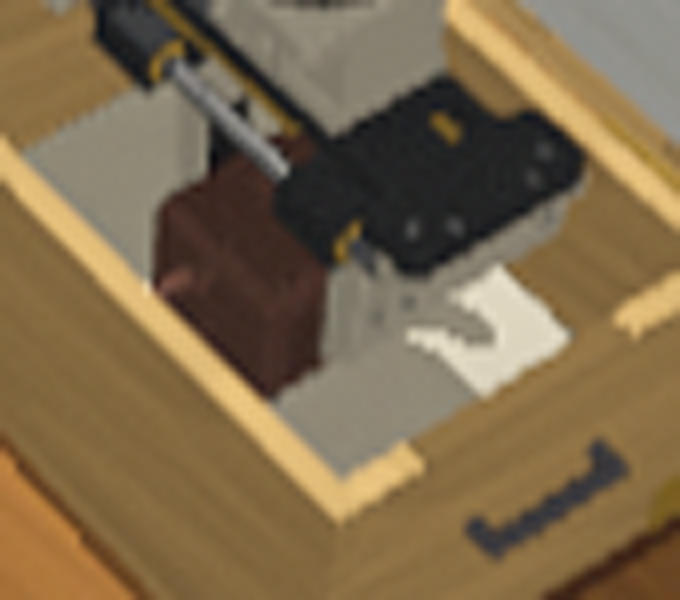

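```bash
python3 - <<'E'
from l import *
c=robot.read_camera("side");d=robot.read_camera("top")
C=np.array([.567,-.2175,0])
def vw(cam,uv,n,off):
    o,k=ray(cam,uv);t=(off-(o-C)@n)/(k@n);return o+k*t
f=lambda u,v:(335+u/8,245+v/8)
for nm,uv in(("slab/rear",f(500,265)),("slab/rear",f(570,335)),("rim rear inner",f(600,170)),):
    print(nm,vw(c,uv,AX,.074))
S=lambda u,v:(200+u/3,150+v/3)
for nm,uv in(("slab/rear",S(500,296)),("slab/rear",S(560,352)),("slab/rear",S(618,410)),("rim rear inner",S(590,312)),("rim rear inner",S(660,385))): print(nm,vw(c,uv,AX,.074))
for nm,uv in(("slab/left",S(415,343)),("slab/left",S(460,318)),("rim left inner",S(440,275))): print(nm,vw(c,uv,AY,.11))
t=lambda u,v:(140+u/2.25,80+v/2.25)
for nm,uv in(("top slab/rear",t(541,222)),("top slab/rear",t(650,228)),("rim",t(600,206))): print(nm,vw(d,uv,AX,.074))
s=robot.read_state();print(s["t"],s["tool_pos"],s["force"])
E
```

```text
slab/rear [ 0.63891982 -0.25098089  0.04249288]
slab/rear [ 0.63656795 -0.28603088  0.04059376]
rim rear inner [ 0.63648598 -0.28725249  0.12616329]
slab/rear [ 0.64764391 -0.12096558  0.04423296]
slab/rear [ 0.64190891 -0.20643434  0.04475555]
slab/rear [ 0.63663283 -0.28506401  0.0404933 ]
rim rear inner [ 0.6399034  -0.2363226   0.12670307]
rim rear inner [ 0.63389208 -0.32590943  0.11598948]
slab/left [ 0.55502798 -0.10644931  0.03385719]
slab/left [ 0.60771892 -0.1099849   0.03297476]
rim left inner [ 0.58168714 -0.10823816  0.10894968]
top slab/rear [ 0.64320809 -0.18707266  0.03482127]
top slab/rear [ 0.63583708 -0.29692314  0.03335934]
rim [ 0.64018114 -0.23218336  0.11523625]
15.9667 [ 0.56644646 -0.21795177  0.24829051] [-0.42345462 -0.21220622 -3.41201114]
```

Call:
{"op": "arm_command", "data": {"motion": [{"slide":[0,0,0.001],"turn":[0,0,0]},{"slide":[0,0,0],"turn":[0,0,0]},{"slide":[0,0,0.001],"turn":[0,0,0]},{"slide":[0,0,0],"turn":[0,0,0]},{"slide":[0,0,0],"turn":[0,0,0]}]}}

```text
t: 16.38
tool_pos: [0.5665, -0.218, 0.2478]
orientation: [2.294, 2.145, -0.001]
force: [0.5, -0.0, -2.7]
opening: 0.06
```

Call:
{"op": "arm_command", "data": {"motion": [{"slide":[0,0,0.001],"turn":[0,0,0]},{"slide":[0,0,0],"turn":[0,0,0]},{"slide":[0,0,0.001],"turn":[0,0,0]},{"slide":[0,0,0],"turn":[0,0,0]},{"slide":[0,0,0],"turn":[0,0,0]}]}}

```text
t: 16.8
tool_pos: [0.5666, -0.218, 0.2477]
orientation: [2.294, 2.145, -0.001]
force: [-4.6, 1.3, 5.9]
opening: 0.0601
```

Call:
{"op": "arm_command", "data": {"motion": [{"slide":[0,0,-0.001],"turn":[0,0,0]},{"slide":[0,0,0],"turn":[0,0,0]},{"slide":[0,0,0],"turn":[0,0,0]},{"slide":[0,0,0],"turn":[0,0,0]},{"slide":[0,0,0],"turn":[0,0,0]}]}}

```text
t: 17.22
tool_pos: [0.5666, -0.218, 0.2477]
orientation: [2.294, 2.145, -0.001]
force: [-3.7, 0.4, 6.2]
opening: 0.0599
```

Call:
{"op": "arm_command", "data": {"motion": [{"slide":[0,0,-0.001],"turn":[0,0,0]},{"slide":[0,0,0],"turn":[0,0,0]},{"slide":[0,0,0],"turn":[0,0,0]},{"slide":[0,0,0],"turn":[0,0,0]},{"slide":[0,0,0],"turn":[0,0,0]}], "gripper": 100}}

```text
t: 17.63
tool_pos: [0.5665, -0.218, 0.2475]
orientation: [2.294, 2.145, -0.001]
force: [0.4, -0.1, 0.6]
opening: 0.0884
```

Call:
{"op": "arm_command", "data": {"motion": [{"slide":[0,0,0],"turn":[0,0,0]},{"slide":[0,0,0],"turn":[0,0,0]},{"slide":[0,0,-0.01],"turn":[0,0,0]},{"slide":[0,0,-0.02],"turn":[0,0,0]},{"slide":[0,0,-0.04],"turn":[0,0,0]}]}}

```text
t: 18.05
tool_pos: [0.5658, -0.2176, 0.2745]
orientation: [-2.293, -2.144, 0.003]
force: [0.1, 0.3, -0.4]
opening: 0.0931
```

Call:
{"op": "arm_command", "data": {"motion": [{"slide":[0,0,-0.06],"turn":[0,0,0]},{"slide":[0,0,-0.08],"turn":[0,0,0]},{"slide":[0,0,-0.09],"turn":[0,0,0]},{"slide":[0,0,-0.08],"turn":[0,0,0]},{"slide":[0,0,-0.06],"turn":[0,0,0]}]}}

```text
t: 18.47
tool_pos: [0.5666, -0.2177, 0.4285]
orientation: [2.291, 2.142, 0.001]
force: [0.3, -0.3, -0.1]
opening: 0.0935
```

Call:
{"op": "arm_command", "data": {"motion": [{"slide":[0.05,-0.04,0],"turn":[0,0,0]},{"slide":[0.07,-0.05,0],"turn":[0,0,0]},{"slide":[0.08,-0.05,0],"turn":[0,0,0]},{"slide":[0.08,-0.04,0],"turn":[0,0,0]},{"slide":[0.09,-0.03,0],"turn":[0,0,0]}]}}

```text
t: 18.88
tool_pos: [0.4913, -0.0636, 0.4245]
orientation: [2.295, 2.142, -0.001]
force: [0.4, 0.8, 0.2]
opening: 0.0934
```

Call:
{"op": "arm_command", "data": {"motion": [{"slide":[0.09,0,0],"turn":[0,0,0]},{"slide":[0.09,0,0],"turn":[0,0,0]},{"slide":[0.09,0,0],"turn":[0,0,0]},{"slide":[0.06,0,0],"turn":[0,0,0]},{"slide":[0,0,0],"turn":[0,0,0]}]}}

```text
t: 19.3
tool_pos: [0.5012, 0.0712, 0.4245]
orientation: [2.29, 2.15, 0.002]
force: [0.1, 0.2, 0.5]
opening: 0.0933
```

```bash
python3 - <<'E'
from l import *
s=robot.read_state();print(s["t"],s["tool_pos"],s["force"],s["opening"])
c=robot.read_camera("side");d=robot.read_camera("top")
cv2.imwrite("pics/f1.png",c["pixels"]);cv2.imwrite("pics/f2.png",d["pixels"])
cv2.imwrite("pics/f3.png",np.hstack([cv2.resize(c["pixels"][200:340,300:440],None,fx=2.8,fy=2.8),cv2.resize(d["pixels"][130:270,330:470],None,fx=2.8,fy=2.8)]))
E
```

```text
19.3 [0.50119611 0.07115906 0.42445395] [0.13568524 0.17041961 0.47062442] 0.09327715105245862
```

View pics/f3.png

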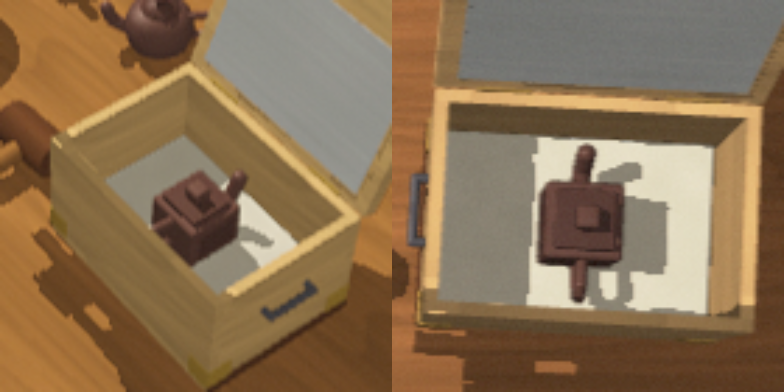

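View pics/f2.png

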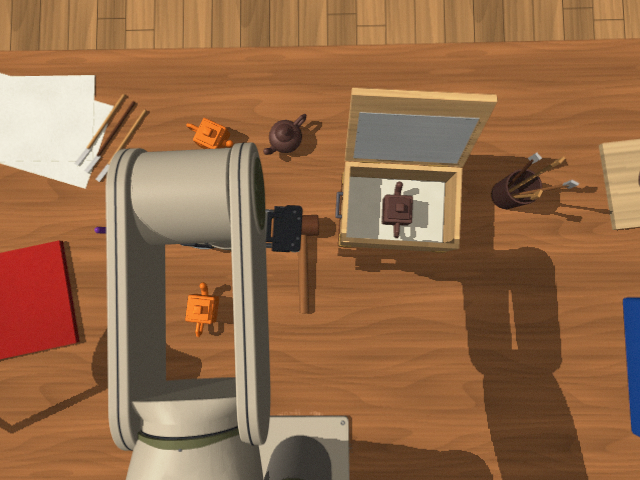

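```bash
python3 - <<'E'
from plant import robot
s=robot.read_state();print(s["t"],abs(s["dq"]).max());print(robot.close_job())
E
```

```text
19.4 0.04049821134269546
the job is handed in; nothing more can be done
None
```

The square teapot is standing upright on the middle of the plaster slab, the lid is standing open, and I handed the job in at 19.4 s.

- **Lid:** I lifted it slowly by its front lip with closed fingers, about 70 mm right of its middle. I pushed it past the balance point, and it came to rest open on its stop with the force near zero. I then took the hand off.
- **Teapot:** I lifted it by its plain sides with a 16 N grip; it weighs about 0.3 kg. I carried it over level, lowered it onto the slab, let go and withdrew straight up.
- **Last pictures:** Measured in the top view, the pot's body is within about 2 mm of the slab's middle. The lid is open, and the round teapot, mallet and tool pot look unmoved. The gripper was about 0.25 m clear of the chest and touching nothing.

Two checks were not clean:
- **Slab height:** My first reading from the images put the slab top at about 36 mm, but touch gave about 45 mm. Re-reading the images against the chest's known rim height agreed with touch, at about 46 mm.
- **First contact:** Because of that low reading, the first touch-down built up to about 24 N (21 N at the wrist), which was firmer than I intended. I backed off, lowered it again to light contact (about 9 N) and then released.

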